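# Load the spectrometer's sample carriage and sign it in with the limit switch

### The arm

A 6-joint arm with a two-finger parallel gripper is mounted at the origin on the work surface. World frame = base frame: x ahead of the robot, y to its left, z up, the work surface at z = 0. Lengths are in mm, angles in rad, forces in N, time in s.
With the tool pointing down it reaches from about 425 to 1125 mm from the base axis. Payload 14.9 kg.
Tool frame: the origin (TCP) lies on the centre line of the jaws, within the pads' length; the fingertips stand 11 mm ahead of it and the grasp point (between the pads) lies 8 mm behind it; z points along the fingers, y is the direction in which the jaws open and shut (so a half turn about z gives the same grasp; the last joint's range is limited). The gripper opens to 91 mm and grips with 3 to 60 N. Pads are 32 mm wide; open, the fingers measure 118 mm over their backs; the gripper's body (76 mm by 178 mm) begins 60 mm behind the grasp point.
Start: joints at [1.1, 0.379, 1.734, -0, 1.028, -0.033], TCP at [296.772, 633.991, 224.932] pointing down, gripper open.
Joint ranges: [-2.77, 2.77], [-0.74, 2.19], [0, 2.66], [-1.06, 4.2], [0.31, 2.87], [-3.08, 3.08]. Speed limits (rad/s): [1.89, 1.89, 2.39, 3.14, 3.14, 3.14].

### API

Orientations are given as a unit quaternion [x, y, z, w].
In Python, from cell import arm gives the robot as it stands. The module is installed in compiled form; this text tells all that it offers.
- The arm moves only by the tool move_arm, never from a script. Its argument "commands" is one flat list of numbers, 4 for each row, row after row: the shift along the tool's x, y, z in cm, then the turn about the tool's z in rad. In form: [tx, ty, tz, roll, tx, ty, tz, roll, ...]. A call has 1 to 10 rows; each row is the pose to reach, as a shift and turn from the pose commanded when the call began, along the tool's axes at that moment; what a row does not reach only later rows make up. A row lasts 1/8 s, in which the tool goes at most 62.5 mm and 10.7 degrees, less where a joint would pass 70% of its speed; a pose out of reach is approached as far as the arm can. A call with a gripper value outside its range is refused whole. "claw" is the closure, from 0 (fully open) to 1 (shut), set as the call begins (left out, the last holds). The fingers move at their own pace and stop on an object; "force" is the grip in N (left out, the last holds). Time passes only in rows, so rows that repeat a pose let the fingers close. It gives the time, the measured TCP pose, the force and the opening at its end, in the units of the state.
- arm.state(): the state, without advancing time (a new reading comes with each control period).
- arm.capture(name): name is "scene" or "top" or "wrist"; returns a dict with "img" (400x640x3 uint8, blue, green, red), "vertical_fov" (degrees; the focal length in pixels is half the picture's height over the tangent of half this angle, whatever the lens; pixels are square), "cx", "cy" (the principal point, pixels), "xyz" and "orientation" of the camera in the world; the wrist camera has in their place "tool_from_camera" (4x4, takes a point from camera to tool coordinates, whose origin is the TCP and whose axes are the flange's). Camera axes: x right, y up, looking along -z (the intrinsics and any distortion apply to the point x, -y, -z); pixel columns grow to the right and rows downward; lengths in mm; the calibration is good to about 2 mm. The wrist camera is an equidistant fisheye: a pixel r from the principal point sees the ray r / f radians off the axis. A picture is of the moment at which its call begins: read the wrist's pose just before it. There is no depth.
- arm.hand_in(): hands the job in, once; it reports no verdict.
Trained networks look in a picture, given as the dict that the camera call returned (one of the last four; its "shot" number tells which), for a name from the list of things; names that differ only in an ending like _2 or _b are one class to them, and where a whole thing is asked for, a point or a joint stands for the part that bears it (a point fixed in the world has none). Each returns a list of dicts, best first, with "score" (0 to 1); they miss things now and then, are a little off and sometimes report something else, mostly with a low value. They report only what shows in the picture. A call takes as long as a camera call. They do not tell look-alikes from the thing itself.
- arm.look_for(picture, name): "position" ([column, row] in pixels, amid what is visible of it).
- arm.cut_out(picture, name): "mask" (400x640 bool, what is visible of it) and "position" ([column, row] in pixels, amid what is visible of it).
The state is a dict: "time_s": time; "qpos": joint angles; "joint_velocities": joint speeds; "effort": joint torques, N m; "position": TCP position; "tool_rot": TCP orientation; "force": force on the tool from outside, world axes, zero at the start; "moment": the same for the moment, N m; "width": opening from 0.0 (shut) to 1.0 (fully open).
Only numpy, scipy, OpenCV 4.12 (cv2) and the standard library are available. Lean on these libraries where they do the work, as an engineer would, in place of code of your own. Each camera call takes 0.05 s, during which the arm holds its last target.

### The job

Draw the lock pin out of its bore in the loading deck's bracket, park it upright in the bracket's open side notch with its collar resting on the bracket, and pull the sample carriage all the way out by its handle. Then push the roller lever of the limit switch over until it clicks and let it spring back, stand every steel sample holder from the mat upright and flat on the carriage's tray, and let go. Finally push the carriage fully home with the holders standing on it and click and release the limit switch once more, leaving the pin parked and the jar and the spatula where they are.

Things in the scene. Friction and masses are not known exactly. Their poses are not given: they have to be found in the camera images.
- deck: Fixed loading deck: grey plate 350 x 440 x 10 mm with a low white entry housing (85 mm high, from 140 mm in +x of the origin). Origin at bench height under the middle of the carriage when home; x points from the carriage into the housing (away from the robot), y to the left, to the steel bracket, z up.
- carriage (a joint): Slide of the aluminium sample carriage along deck x, in m: 0 fully home, grows as it is pulled out towards -x of the deck, stop at 0.110. All the way out: above 0.095; fully home: below 0.008. Takes about 2 N, stays where it is left, locked while the pin stands in the bore.
- handle (a point): Centre of the top edge of the carriage's handle, 75 mm above the bench: an upright black block 14 mm thick (deck x), 60 mm wide (deck y), from 15 to 75 mm above the bench, 77 mm in -x of the tray's middle. Moves with the carriage.
- tray (a point): Middle of the floor of the carriage's tray, 18 mm above the bench; axes like the deck's; moves with the carriage. Inside the rim it is 102 (x) by 270 mm (y); rim 5 mm thick, 10 mm high. Grey marks at y = -102, -34, 34, 102 mm are a suggestion only: holders may stand anywhere flat inside the rim (four fit only in one row).
- pin: Loose lock pin, 100 g: steel shank 14 mm diameter, 45 mm long, pointing down; above it a collar 34 mm diameter, 6 mm thick; above that a black round knob 28 mm diameter, 38 mm high, to grip. Origin on the axis at the collar's underside, z up. Starts standing in the bore, collar on the bracket; must rise 45 mm to come free.
- bore (a point): Centre of the mouth of the 17 mm bore on the bracket's top. The bracket is a level steel plate 50 (deck x) by 112 mm (deck y), 15 mm thick, its top 60 mm above the bench, held by a web along its +x edge.
- notch (a point): Where the parked pin's axis should stand, at the level of the bracket's top, 60 mm in deck +y from the bore. The notch is a slot 19 mm wide, open upwards, downwards and to deck -x, reaching 25 mm in -x from here (bracket's edge) and 11 mm in +x. Parked: upright, shank in the slot, collar resting on the plate, axis within 12 mm of here.
- switch: Fixed limit switch on the bench: grey housing 42 x 44 mm, 75 mm high, on a foot plate 70 x 75 mm. Origin at the middle of its underside, z up; the lever is pushed over towards its x axis. The lever stands on the housing's -y face.
- lever (a joint): Angle of the roller lever in rad: 0 upright (sprung back), grows as the roller is pushed towards x of the switch, stop at 0.95. It clicks at 0.45 (roller pushed about 26 mm over); below 0.06 it counts as released. The spring needs about 1.5 to 5 N at the roller and returns it by itself.
- roller (a point): Centre of the black roller at the free end of the lever: 24 mm diameter, 14 mm wide, its axis along y of the switch, 118 mm above the bench and 60 mm above the lever's pivot when upright. Moves with the lever.
- holder1: Loose steel sample holder, a plain upright cylinder 52 mm diameter and 50 mm high with a pale disc on top, 0.2 to 0.42 kg. Origin at the centre of its underside, z up. Starts upright on the mat; two to four of the four holders are present, the others are absent.
- holder2: Loose steel sample holder, a plain upright cylinder 52 mm diameter and 50 mm high with a pale disc on top, 0.2 to 0.42 kg. Origin at the centre of its underside, z up. Starts upright on the mat; two to four of the four holders are present, the others are absent.
- holder3: Loose steel sample holder, a plain upright cylinder 52 mm diameter and 50 mm high with a pale disc on top, 0.2 to 0.42 kg. Origin at the centre of its underside, z up. Starts upright on the mat; two to four of the four holders are present, the others are absent.
- holder4: Loose steel sample holder, a plain upright cylinder 52 mm diameter and 50 mm high with a pale disc on top, 0.2 to 0.42 kg. Origin at the centre of its underside, z up. Starts upright on the mat; two to four of the four holders are present, the others are absent.
- mat: Fixed black rubber mat on the bench, 230 x 230 x 2 mm, on which the holders start. Origin at the centre of its underside.
- jar: Bystander: closed jar 64 mm diameter, 100 mm high, standing; origin at the centre of its underside. Leave it alone.
- spatula: Bystander: small flat spatula 150 mm long, lying on the bench along its x axis, handle to -x. Leave it alone.
There are look-alikes about, which are no part of the job. What is shaped like the switch but pink is not meant. Leave any yellow look-alike of the holder2 alone.

How it is judged (in metres and radians):
On the way, in this order (a step that is already met when the one before it is completed fails the run):
1. the pin stands parked in the side notch (horizontal distance between pin and notch below 0.012 m and z of pin in the frame of notch between -0.005 and 0.005 m and angle between pin's own z axis and vertical below 0.12 rad), for 0.3 s.
2. the carriage is pulled all the way out (value of joint carriage above 0.095 m), for 0.2 s.
3. the switch lever is pushed over until it clicks (value of joint lever above 0.45 rad), for 0.05 s.
4. the lever has sprung back (value of joint lever below 0.06 rad), for 0.2 s.
5. every holder stands upright on the tray, released (x of holder1 in the frame of tray between -0.03 and 0.03 m and y of holder1 in the frame of tray between -0.114 and 0.114 m and z of holder1 in the frame of tray between -0.005 and 0.005 m and angle between each of holder1, holder2, holder3, holder4's own z axis and vertical below 0.08 rad and linear speed of each of holder1, holder2, holder3, holder4 below 0.03 m/s and x of holder2 in the frame of tray between -0.03 and 0.03 m and y of holder2 in the frame of tray between -0.114 and 0.114 m and z of holder2 in the frame of tray between -0.005 and 0.005 m and x of holder3 in the frame of tray between -0.03 and 0.03 m and y of holder3 in the frame of tray between -0.114 and 0.114 m and z of holder3 in the frame of tray between -0.005 and 0.005 m and x of holder4 in the frame of tray between -0.03 and 0.03 m and y of holder4 in the frame of tray between -0.114 and 0.114 m and z of holder4 in the frame of tray between -0.005 and 0.005 m and contact force between the fingers and holder1 below 0.3 N and contact force between the fingers and holder2 below 0.3 N and contact force between the fingers and holder3 below 0.3 N and contact force between the fingers and holder4 below 0.3 N), for 0.3 s.
6. the carriage is fully home with the holders standing on it (value of joint carriage below 0.008 m and x of holder1 in the frame of tray between -0.03 and 0.03 m and y of holder1 in the frame of tray between -0.114 and 0.114 m and z of holder1 in the frame of tray between -0.005 and 0.005 m and angle between each of holder1, holder2, holder3, holder4's own z axis and vertical below 0.08 rad and linear speed of each of holder1, holder2, holder3, holder4 below 0.03 m/s and x of holder2 in the frame of tray between -0.03 and 0.03 m and y of holder2 in the frame of tray between -0.114 and 0.114 m and z of holder2 in the frame of tray between -0.005 and 0.005 m and x of holder3 in the frame of tray between -0.03 and 0.03 m and y of holder3 in the frame of tray between -0.114 and 0.114 m and z of holder3 in the frame of tray between -0.005 and 0.005 m and x of holder4 in the frame of tray between -0.03 and 0.03 m and y of holder4 in the frame of tray between -0.114 and 0.114 m and z of holder4 in the frame of tray between -0.005 and 0.005 m), for 0.2 s.
7. the switch lever is pushed over until it clicks, with the carriage home (value of joint lever above 0.45 rad and value of joint carriage below 0.008 m), for 0.05 s.
At the end, for the whole second after the job is handed in: Pin upright in the side notch, collar on the bracket, within 12 mm of the notch point (5 mm in height); carriage home (below 0.008); lever released (below 0.06 rad) after its second click; every holder present upright and flat on the tray inside the rim, at rest (all of step 1 and all of step 6 and value of joint lever below 0.06 rad and linear speed of pin below 0.03 m/s); the robot touches nothing.
It fails at once if the jar is moved more than 30 mm (distance of jar from where it was at the start of the episode above 0.03 m).
It fails at once if the spatula is moved more than 30 mm (distance of spatula from where it was at the start of the episode above 0.03 m).
Of holder1, holder2, holder3, holder4 only 2 to 4 are there at a start; the rules pass over those that are not, and their reading is None.
At some moment in a run one of holder1, holder2, holder3, holder4 may be knocked a few centimetres aside while the robot is not near it.
It also fails if it takes over 210 s, if anything falls off the work surface, if the arm or the gripper's body presses on something with over 40 N, if the wrist force passes 120 N, or if a joint passes its speed limit or range.

## Working session

There is one attempt and no reset: what is moved stays moved. The work goes in short steps, Python scripts to look and compute and a tool call to move; the robot and the scene stay as the last step left them, time stands still between calls to the robot, and variables do not carry over. Pictures are saved under pics/ and viewed, and the job is handed in when it is done.

Besides the shell and the picture viewer there is one more tool, called after "Request:" as a command line: name --argument value ..., lists and objects as JSON in quotes. move_arm: Moves the arm, as the interface text tells. Its arguments: {"type":"object","properties":{"commands":{"type":"array","items":{"type":"number"}},"claw":{"type":"number"},"force":{"type":"number"}},"required":["commands"]}

```bash
mkdir -p pics; ls; cat > h.py <<'E'
import numpy as np, cv2
from scipy.spatial.transform import Rotation as R
from cell import arm
def campose(p):
    if "tool_from_camera" in p:
        s=arm.state(); T=np.eye(4); T[:3,:3]=R.from_quat(s["tool_rot"]).as_matrix(); T[:3,3]=s["position"]
        return T@np.array(p["tool_from_camera"])
    T=np.eye(4); T[:3,:3]=R.from_quat(p["orientation"]).as_matrix(); T[:3,3]=p["xyz"]; return T
def f(p): return 200/np.tan(np.radians(p["vertical_fov"])/2)
def ray(p,px):
    T=p.get("T"); T=campose(p) if T is None else T
    u,v=(px[0]-p["cx"])/f(p),(px[1]-p["cy"])/f(p)
    if "tool_from_camera" in p:
        r=np.hypot(u,v); k=np.sin(r)/max(r,1e-9); d=np.array([u*k,-v*k,-np.cos(r)])
    else: d=np.array([u,-v,-1.])
    d=T[:3,:3]@d; return T[:3,3],d/np.linalg.norm(d)
def atz(p,px,z):
    o,d=ray(p,px); return o+d*(z-o[2])/d[2]
def proj(p,X):
    T=p.get("T"); T=campose(p) if T is None else T
    c=T[:3,:3].T@(np.array(X)-T[:3,3]); q=np.array([c[0],-c[1],-c[2]])
    if "tool_from_camera" in p:
        s=np.hypot(q[0],q[1]); th=np.arctan2(s,q[2]); u=q[:2]/max(s,1e-9)*th
    else: u=q[:2]/q[2]
    return u*f(p)+[p["cx"],p["cy"]]
def cap(n):
    s=arm.state(); p=arm.capture(n)
    if n=="wrist":
        T=np.eye(4); T[:3,:3]=R.from_quat(s["tool_rot"]).as_matrix(); T[:3,3]=s["position"]; p["T"]=T@np.array(p["tool_from_camera"])
    else: p["T"]=campose(p)
    return p
E
python3 - <<'E'
from h import *
for n in ["scene","top","wrist"]:
    p=cap(n); cv2.imwrite(f"pics/a_{n}.png",p["img"])
    print(n,p["vertical_fov"],p["cx"],p["cy"],p["T"].round(3).tolist(),p.keys())
    for k in ["deck","carriage","handle","tray","pin","switch","lever","roller","holder1","mat","jar","spatula"]:
        try: print(k,[(np.round(d["position"]).tolist(),round(d["score"],2)) for d in arm.look_for(p,k)])
        except Exception as e: print(k,e)
print(arm.state())
E
```

```text
pics
scene 50.001003099058096 318.4406872198479 202.97172022261952 [[0.423, -0.619, 0.662, 1240.807], [0.906, 0.285, -0.313, -300.046], [0.005, 0.732, 0.681, 809.014], [0.0, 0.0, 0.0, 1.0]] dict_keys(['img', 'vertical_fov', 'cx', 'cy', 'xyz', 'orientation', 'shot', 'T'])
deck [([364.0, 271.0], 0.87)]
carriage [([332.0, 245.0], 0.91)]
handle [([328.0, 240.0], 0.77)]
tray [([334.0, 247.0], 0.84)]
pin [([386.0, 194.0], 0.8), ([365.0, 271.0], 0.66)]
switch [([378.0, 146.0], 0.91), ([401.0, 170.0], 0.73)]
lever [([371.0, 130.0], 0.62), ([395.0, 156.0], 0.46)]
roller [([395.0, 157.0], 0.68)]
holder1 [([208.0, 229.0], 0.8), ([208.0, 265.0], 0.8), ([191.0, 193.0], 0.63)]
mat [([178.0, 264.0], 0.61), ([244.0, 315.0], 0.26)]
jar [([248.0, 313.0], 0.93), ([329.0, 244.0], 0.39)]
spatula [([467.0, 196.0], 0.58)]
top 45.556809016673554 327.64828785416165 202.37644074741888 [[0.036, 0.973, -0.229, 208.556], [-0.999, 0.034, -0.012, 42.205], [-0.004, 0.229, 0.973, 1553.763], [0.0, 0.0, 0.0, 1.0]] dict_keys(['img', 'vertical_fov', 'cx', 'cy', 'xyz', 'orientation', 'shot', 'T'])
deck [([324.0, 176.0], 
[... 971 characters left out ...]
.0], 0.88)]
jar []
spatula []
{'time_s': 1.95, 'qpos': array([ 1.09966780e+00,  3.78897025e-01,  1.73416012e+00, -4.34759395e-05,
        1.02851470e+00, -3.32897640e-02]), 'joint_velocities': array([-0.00034934, -0.00034417,  0.00140889, -0.00041136,  0.00014177,
        0.00024859]), 'effort': array([ 1.65983183e-03, -7.63705802e+01, -4.34719098e+01,  6.51903707e-02,
        3.91648232e-02,  1.23161871e-05]), 'position': array([296.81058219, 633.99517156, 224.95361669]), 'tool_rot': array([2.17163974e-01, 9.76135138e-01, 5.42953269e-06, 2.06268820e-05]), 'force': array([0.10746303, 0.31385599, 0.16199604]), 'moment': array([0.02290438, 0.06235913, 0.02628837]), 'width': 1.0012503396346493}
```

View pictures.

View pics/a_scene.png

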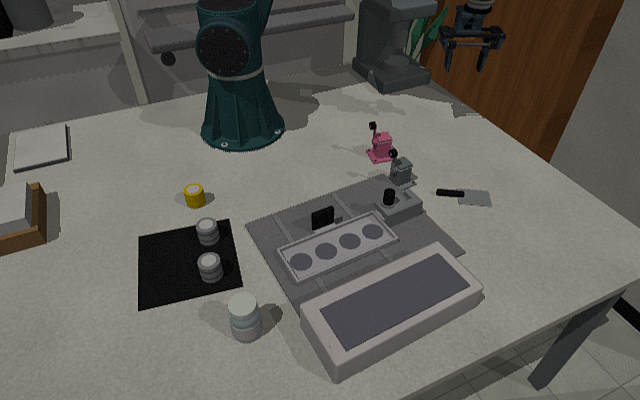

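View pics/a_top.png

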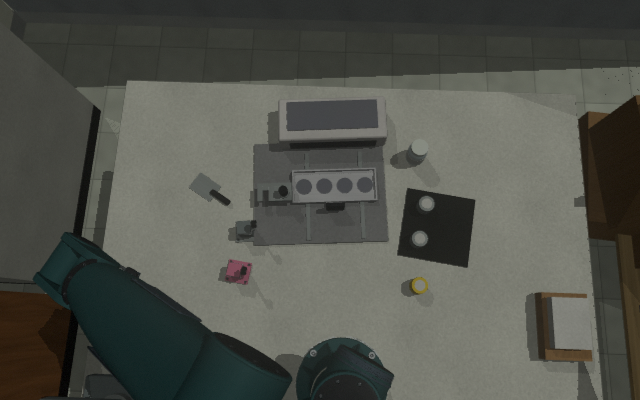

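View pics/a_wrist.png

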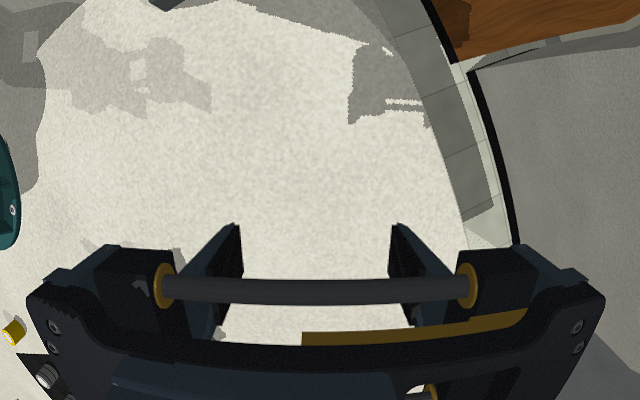

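```bash
python3 - <<'E'
import cv2
a=cv2.imread("pics/a_top.png");cv2.imwrite("pics/b_top1.png",cv2.resize(a[130:300,180:460],None,fx=2.8,fy=2.8,interpolation=cv2.INTER_CUBIC))
a=cv2.imread("pics/a_scene.png");cv2.imwrite("pics/b_sc1.png",cv2.resize(a[110:340,150:420],None,fx=2.6,fy=2.6,interpolation=cv2.INTER_CUBIC))
E
```

```text
(no output)
```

View pics/b_top1.png

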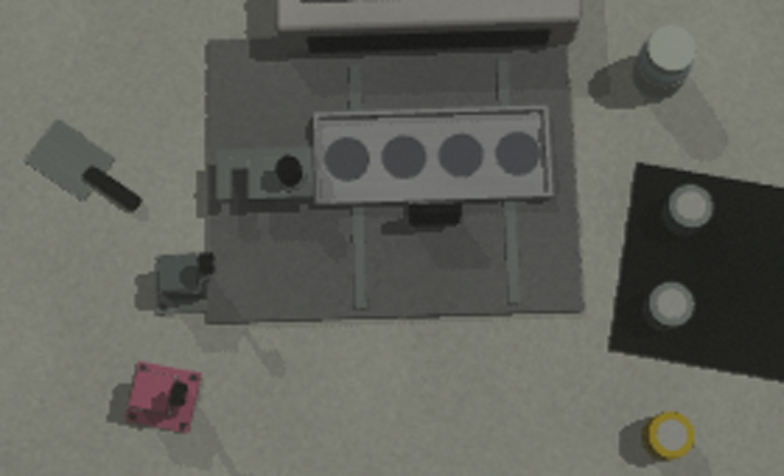

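View pics/b_sc1.png

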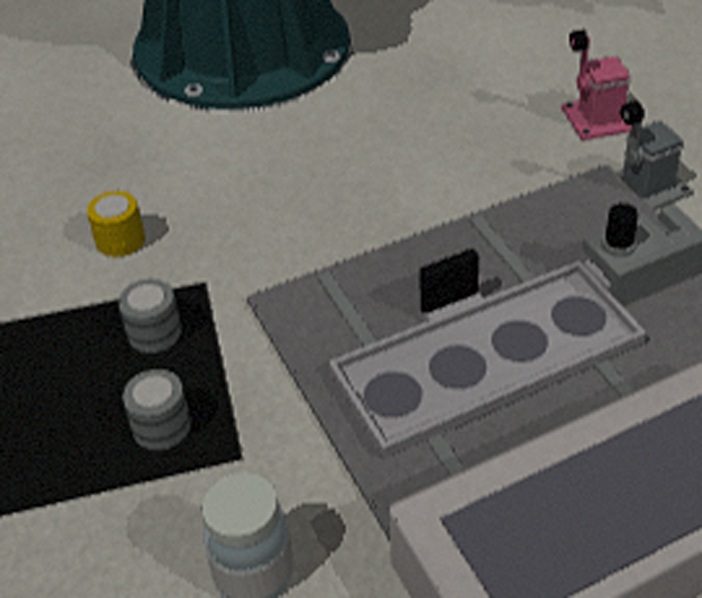

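```bash
python3 - <<'E'
from h import *
P={n:cap(n) for n in["top","scene"]}
t=P["top"]
c=lambda x,y:(x/2.8-.3+180,y/2.8-.3+130)
pts=np.array([atz(t,c(*q),28) for q in [(314,113),(548,107),(552,200),(316,204)]])
print("rim",pts.round(0).tolist(),pts.mean(0).round(1))
for a,b in [(0,1),(3,2)]:
    d=pts[a]-pts[b]; print(np.linalg.norm(d),np.degrees(np.arctan2(-d[0],d[1])))
pts=np.array([atz(t,c(*q),10) for q in [(205,40),(207,322),(582,312),(568,40)]]); print("deck",pts.round(0).tolist())
for a,b in [(1,2)]:
    d=pts[a]-pts[b]; print(np.linalg.norm(d),np.degrees(np.arctan2(-d[0],d[1])))
print("knobtop",atz(t,c(289,168),104).round(1), "roller", atz(t,c(206,263),118).round(1),"sw",atz(t,c(180,268),75).round(1))
for k,z in [("pin",85),("holder1",27),("switch",40),("roller",118),("handle",45),("jar",50),("spatula",3)]:
    for n in P:
        for d in arm.look_for(P[n],k): print(k,n,np.round(d["position"]),round(d["score"],2),atz(P[n],d["position"],z).round(0))
        if k=="pin": pass
s=P["scene"]
q=lambda x,y:(x/2.6-.3+150,y/2.6-.3+110)
print("scene: knobtop",atz(s,q(622,210),104).round(1),"roller",atz(s,q(632,112),118).round(1),"rim",[atz(s,q(*v),28).round(0).tolist() for v in[(332,362),(585,262),(648,335),(385,443)]])
print("holders top",[ (atz(s,q(*v),52).round(0).tolist()) for v in[(149,297),(155,387)]],[ (atz(t,c(*v),52).round(0).tolist()) for v in[(671,304),(691,206)]])
E
```

```text
rim [[674.0, 185.0, 28.0], [691.0, -94.0, 28.0], [577.0, -100.0, 28.0], [563.0, 177.0, 28.0]] [626.4  42.   28. ]
279.74662715861257 3.530729702328628
277.49030847134844 3.01178415739983
deck [[768.0, 325.0, 10.0], [421.0, 298.0, 10.0], [449.0, -139.0, 10.0], [784.0, -119.0, 10.0]]
437.38188730707327 3.573527683064918
knobtop [585.6 202.7 104. ] roller [471.3 285.9 118. ] sw [472.4 322.1  75. ]
pin scene [388. 196.] 0.58 [587. 203.  85.]
holder1 top [418. 238.] 0.82 [ 459. -236.   27.]
holder1 top [424. 204.] 0.59 [ 573. -256.   27.]
holder1 scene [209. 229.] 0.93 [ 454. -231.   27.]
holder1 scene [192. 193.] 0.83 [ 300. -238.   27.]
holder1 scene [210. 268.] 0.69 [ 576. -260.   27.]
switch top [246. 232.] 0.97 [457. 321.  40.]
switch top [237. 271.] 0.58 [331. 339.  40.]
switch top [324. 174.] 0.27 [660.  77.  40.]
switch top [419. 154.] 0.18 [ 740. -238.   40.]
switch scene [379. 147.] 0.9 [344. 329.  40.]
roller top [246. 271.] 0.58 [326. 296. 118.]
roller top [250. 224.] 0.51 [471. 294. 118.]
roller top [335. 185.] 0.21 [603.  39. 118.]
roller scene [374. 126.] 0.63 [339. 303. 118.]
handle top [337. 189.] 0.85 [611.  32.  45.]
handle top [418. 239.] 0.49 [ 454. -233.   45.]
handle scene [328. 242.] 0.89 [631.  14.  45.]
handle scene [178. 263.] 0.46 [ 547. -323.   45.]
jar top [416. 153.] 0.9 [ 742. -227.   50.]
jar scene [247. 315.] 0.87 [ 745. -225.   50.]
spatula top [207. 189.] 0.63 [606. 471.   3.]
spatula scene [465. 198.] 0.86 [610. 453.   3.]
scene: knobtop [588. 203. 104.] roller [473. 285. 118.] rim [[587.0, -99.0, 28.0], [570.0, 181.0, 28.0], [681.0, 184.0, 28.0], [692.0, -90.0, 28.0]]
holders top [[459.0, -233.0, 52.0], [570.0, -256.0, 52.0]] [[455.0, -235.0, 52.0], [570.0, -258.0, 52.0]]
```

```bash
cat >> h.py <<'E'
def plan(x,y,z,yaw,n=None):
    "yaw deg: tool y dir from world y; prints shift cm and roll"
    s=arm.state(); M=R.from_quat(s["tool_rot"]).as_matrix()
    d=M.T@(np.array([x,y,z])-s["position"])/10
    cur=np.degrees(np.arctan2(-M[0,1],M[1,1])); dy=(yaw-cur+90)%180-90
    print("t=%.1f"%s["time_s"],"cur",s["position"].round(1),"yaw %.1f"%cur,"q6 %.2f"%s["qpos"][5],"-> shift cm",d.round(2),"roll",round(-np.radians(dy),3),"|d|",np.linalg.norm(d).round(1))
    if n:
        for k in range(1,n+1): print((d*k/n).round(2).tolist(),round(-np.radians(dy)*k/n,3))
E
python3 -c "
from h import *
plan(587,203,200,3.5,9)"
```

```text
t=2.8 cur [296.8 634.  225. ] yaw -25.1 q6 -0.03 -> shift cm [-44.56 -26.73   2.49] roll -0.499 |d| 52.0
[-4.95, -2.97, 0.28] -0.055
[-9.9, -5.94, 0.55] -0.111
[-14.85, -8.91, 0.83] -0.166
[-19.8, -11.88, 1.11] -0.222
[-24.75, -14.85, 1.39] -0.277
[-29.71, -17.82, 1.66] -0.333
[-34.66, -20.79, 1.94] -0.388
[-39.61, -23.76, 2.22] -0.443
[-44.56, -26.73, 2.49] -0.499
```

Request:
move_arm --commands '[-5,-3,0.3,-0.05,-9.9,-5.9,0.6,-0.11,-14.9,-8.9,0.8,-0.17,-19.8,-11.9,1.1,-0.22,-24.8,-14.9,1.4,-0.28,-29.7,-17.8,1.7,-0.33,-34.7,-20.8,1.9,-0.39,-39.6,-23.8,2.2,-0.44,-44.5,-26.7,2.5,-0.5,-44.5,-26.7,2.5,-0.5]' --claw 0

```text
time_s: 4.0
position: [588.2, 200.8, 199.8]
tool_rot: [-0.03, 1.0, -0.0, 0.0]
force: [0.1, 0.1, 0.0]
width: 0.998
```

```bash
python3 - <<'E'
from h import *
plan(587,203,200,3.5)
p=cap("wrist"); cv2.imwrite("pics/c_w.png",p["img"])
for k,z in [("pin",85),("switch",40),("roller",118),("handle",45)]:
    for d in arm.look_for(p,k): print(k,np.round(d["position"]),round(d["score"],2),atz(p,d["position"],z).round(0))
for X in [(587,203,104),(583,263,60),(472,286,118)]: print(X,proj(p,X).round(0))
E
```

```text
t=4.0 cur [588.2 200.8 199.8] yaw 3.4 q6 -1.34 -> shift cm [ 0.11  0.23 -0.02] roll -0.002 |d| 0.3
pin [320. 198.] 0.85 [585. 205.  85.]
pin [192. 203.] 0.72 [598.  82.  85.]
pin [ 23. 161.] 0.4 [ 556. -177.   85.]
switch [436.  90.] 0.87 [472. 322.  40.]
switch [453.  10.] 0.75 [375. 340.  40.]
roller [426.  80.] 0.63 [474. 282. 118.]
handle [194. 202.] 0.65 [609.  66.  45.]
(587, 203, 104) [318. 206.]
(583, 263, 60) [377. 192.]
(472, 286, 118) [430.  79.]
```

View pics/c_w.png

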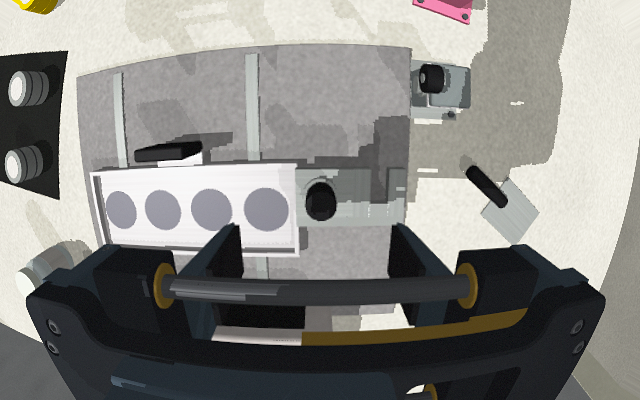

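```bash
python3 - <<'E'
import cv2
a=cv2.imread("pics/c_w.png");cv2.imwrite("pics/c_w1.png",cv2.resize(a[50:250,280:480],None,fx=3,fy=3,interpolation=cv2.INTER_CUBIC))
E
```

```text
(no output)
```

View pics/c_w1.png

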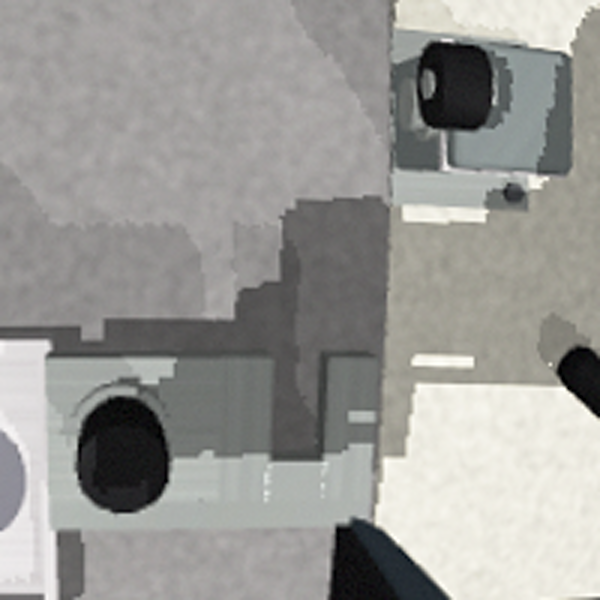

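```bash
python3 - <<'E'
from h import *
p=cap("wrist"); c=lambda x,y:(x/3-.3+280,y/3-.3+50)
print("knob",atz(p,c(123,466),104).round(1))
for n,q in dict(nend=(298,459),nmL=(274,352),nmR=(321,352),brL=(47,354),brR=(377,352),brBL=(48,527),brBR=(371,524)).items(): print(n,atz(p,c(*q),60).round(1))
for n,q in dict(a=(443,128),).items(): print(n,atz(p,c(*q),75).round(1))
print("roller",atz(p,c(456,85),118).round(1),"rollertop",atz(p,c(456,85),130).round(1))
print("houstop",[atz(p,c(*q),75).round(1) for q in[(400,170),(570,175),(572,50),(450,170)]])
plan(586,204.5,120,3.5)
E
```

```text
knob [584.1 209.1 104. ]
nend [591.3 270.3  60. ]
nmL [555.2 258.   60. ]
nmR [554.  273.9  60. ]
brL [560.9 183.5  60. ]
brR [552.3 293.4  60. ]
brBL [621.1 186.6  60. ]
brBR [613.5 300.   60. ]
a [476.3 303.3  75. ]
roller [468.5 290.4 118. ] rollertop [470.3 285.8 130. ]
houstop [array([491.6, 290. ,  75. ]), array([484.5, 350.3,  75. ]), array([442.5, 347.6,  75. ]), array([489.4, 306.8,  75. ])]
t=4.3 cur [586.1 204.5 200.1] yaw 3.6 q6 -1.34 -> shift cm [ 0.01 -0.    8.01] roll 0.002 |d| 8.0
```

```bash
python3 - <<'E'
from h import *
p=cap("wrist"); cv2.imwrite("pics/d.png",cv2.resize(p["img"][50:250,280:480],None,fx=3,fy=3,interpolation=cv2.INTER_CUBIC))
plan(586,204.5,120,3.5)
E
```

```text
t=4.3 cur [586.1 204.5 200. ] yaw 3.6 q6 -1.34 -> shift cm [0.01 0.   8.  ] roll 0.002 |d| 8.0
```

View pics/d.png

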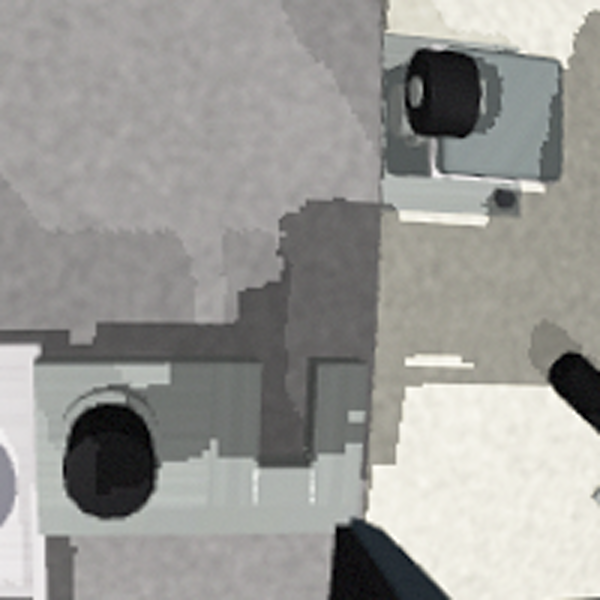

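```bash
python3 - <<'E'
from h import *
p=cap("wrist"); c=lambda x,y:(x/3-.3+280,y/3-.3+50)
print("knob",atz(p,c(110,473),104).round(1))
for n,q in dict(nend=(286,465),nmL=(262,360),nmR=(309,360),brL=(35,362),brR=(366,361),brBL=(40,533),brBR=(361,530)).items(): print(n,atz(p,c(*q),60).round(1))
print("roller",atz(p,c(443,93),118).round(1),"houstop",[atz(p,c(*q),75).round(1) for q in[(385,175),(560,180),(563,58),(440,177)]])
E
```

```text
knob [586.5 205.5 104. ]
nend [593.8 266.4  60. ]
nmL [558.3 254.2  60. ]
nmR [557.  270.1  60. ]
brL [563.9 179.7  60. ]
brR [555.8 289.9  60. ]
brBL [623.6 183.9  60. ]
brBR [616.  296.7  60. ]
roller [471.3 286.8 118. ] houstop [array([493.9, 285.2,  75. ]), array([486.8, 346.6,  75. ]), array([445.9, 344.4,  75. ]), array([492.1, 303.6,  75. ])]
```

Request:
move_arm --commands '[0,0.05,4,0,0,0.05,8,0,0,0.05,11.8,0,0,0.05,11.8,0,0,0.05,11.8,0,0,0.05,11.8,0]' --claw 0 --force 20

```text
time_s: 5.15
position: [587.5, 204.4, 83.8]
tool_rot: [-0.031, 1.0, 0.0, 0.001]
force: [0.9, 0.1, -0.2]
width: 0.999
```

Request:
move_arm --commands '[0,0,0,0,0,0,0,0,0,0,0,0,0,0,0,0,0,0,0,0,0,0,0,0,0,0,0,0,0,0,0,0]' --claw 1 --force 20

```text
time_s: 6.15
position: [586.6, 204.0, 81.9]
tool_rot: [-0.031, 1.0, 0.0, -0.0]
force: [0.6, -0.3, -0.5]
width: 0.305
```

Request:
move_arm --commands '[0,0,-1.5,0,0,0,-3,0,0,0,-4.5,0,0,0,-6,0,0,0,-6,0,0,2,-6,0,0,4,-6,0,0,6.03,-6,0,0,6.03,-6,0,0,6.03,-6,0]'

```text
time_s: 7.4
position: [582.6, 264.4, 141.7]
tool_rot: [-0.031, 1.0, -0.0, -0.0]
force: [-0.3, -0.5, -1.2]
width: 0.302
```

```bash
python3 - <<'E'
from h import *
for i in range(6): arm.capture("top")
plan(582.8,265,142,3.5)
p=cap("wrist"); cv2.imwrite("pics/e.png",cv2.resize(p["img"][100:300,220:420],None,fx=3,fy=3,interpolation=cv2.INTER_CUBIC))
p=cap("scene"); cv2.imwrite("pics/e2.png",cv2.resize(p["img"][120:240,340:460],None,fx=5,fy=5,interpolation=cv2.INTER_CUBIC))
print(arm.state()["force"],arm.state()["width"])
E
```

```text
t=7.7 cur [582.9 263.8 142. ] yaw 3.5 q6 -1.24 -> shift cm [ 0.    0.12 -0.  ] roll 0.001 |d| 0.1
[ 0.22028668 -0.27125026 -1.9859481 ] 0.3039932737606052
```

View pics/e.png

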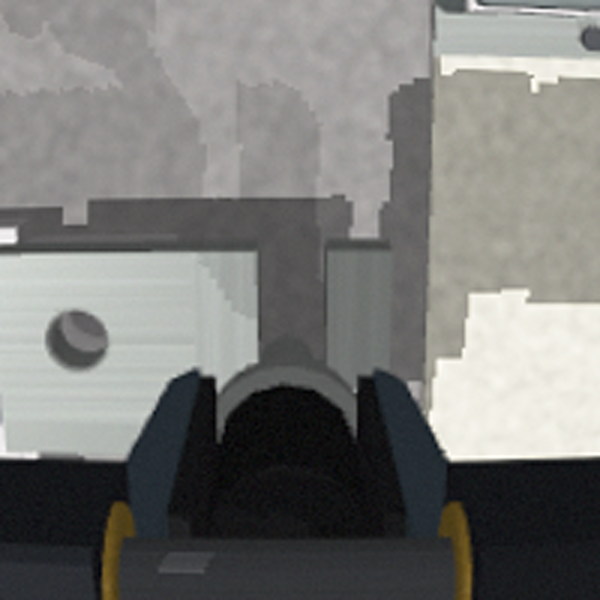

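View pics/e2.png

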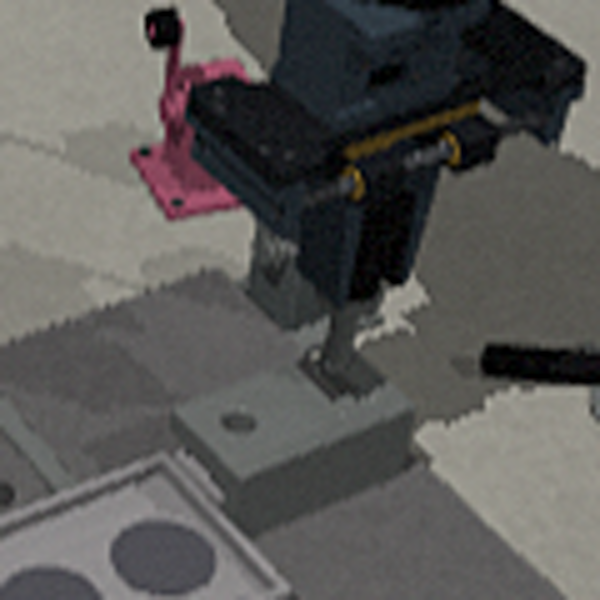

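```bash
python3 - <<'E'
from h import *
p=cap("wrist"); c=lambda x,y:(x/3-.3+220,y/3-.3+100)
b=atz(p,c(77,340),60); print("bore",b.round(1), b+[-3.7,59.9,0])
for q in [(259,248),(327,243),(259,330),(327,340)]: print(atz(p,c(*q),60).round(1))
# pin expected at TCP: collar underside z= 60+60
print("collar centre proj",((proj(p,(582.9,263.8,126))-[220,100])*3).round(0), "tip",((proj(p,(582.9,263.8,75))-[220,100])*3).round(0))
E
```

```text
bore [587.5 205.8  60. ] [583.82466915 265.74976911  60.        ]
[558.5 255.2  60. ]
[556.  273.1  60. ]
[581.4 256.4  60. ]
[583.1 275.1  60. ]
collar centre proj [285. 437.] tip [285. 354.]
```

Request:
move_arm --commands '[-0.05,0.17,0.5,0,-0.05,0.17,1.2,0,-0.05,0.17,2.2,0,-0.05,0.17,3.2,0,-0.05,0.17,4.2,0,-0.05,0.17,5.2,0,-0.05,0.17,5.8,0,-0.05,0.17,6.0,0,-0.05,0.17,6.0,0,-0.05,0.17,6.0,0]'

```text
time_s: 9.1
position: [583.4, 266.0, 82.1]
tool_rot: [-0.031, 1.0, 0.0, 0.0]
force: [1.2, 0.1, -0.6]
width: 0.299
```

```bash
python3 - <<'E'
from h import *
for i in range(4): arm.capture("top")
plan(582.8,265.5,82,3.5); print(arm.state()["force"],arm.state()["width"])
p=cap("scene"); cv2.imwrite("pics/f2.png",cv2.resize(p["img"][120:240,340:460],None,fx=5,fy=5,interpolation=cv2.INTER_CUBIC))
E
```

```text
t=9.3 cur [583.3 266.   82. ] yaw 3.6 q6 -1.24 -> shift cm [ 0.05 -0.04  0.  ] roll 0.001 |d| 0.1
[-0.85420114 -0.11481354 -0.5924957 ] 0.2992148857840586
```

View pics/f2.png

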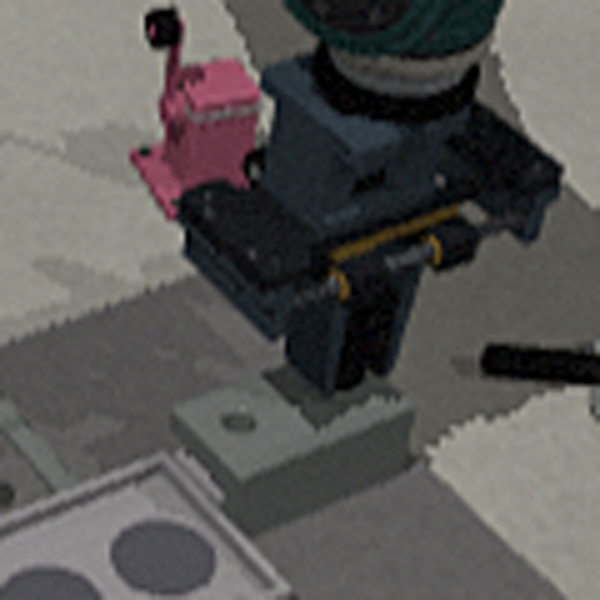

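Request:
move_arm --commands '[0,0,0,0,0,0,0,0,0,0,0,0,0,0,0,0,0,0,0,0,0,0,-3,0,0,0,-8,0,0,0,-12,0,0,0,-12,0,0,0,-12,0]' --claw 0

```text
time_s: 10.6
position: [582.9, 265.8, 201.4]
tool_rot: [-0.031, 1.0, -0.0, -0.0]
force: [0.1, -0.5, -0.4]
width: 0.998
```

```bash
python3 - <<'E'
from h import *
for i in range(5): arm.capture("top")
plan(551,38,200,93.5)
p=cap("wrist"); cv2.imwrite("pics/g.png",cv2.resize(p["img"][50:250,220:420],None,fx=3,fy=3,interpolation=cv2.INTER_CUBIC))
p=cap("scene"); cv2.imwrite("pics/g2.png",cv2.resize(p["img"][120:240,340:460],None,fx=5,fy=5,interpolation=cv2.INTER_CUBIC))
E
```

```text
t=10.8 cur [582.8 265.8 200.9] yaw 3.6 q6 -1.24 -> shift cm [  4.59 -22.53   0.11] roll -1.57 |d| 23.0
```

View pics/g.png

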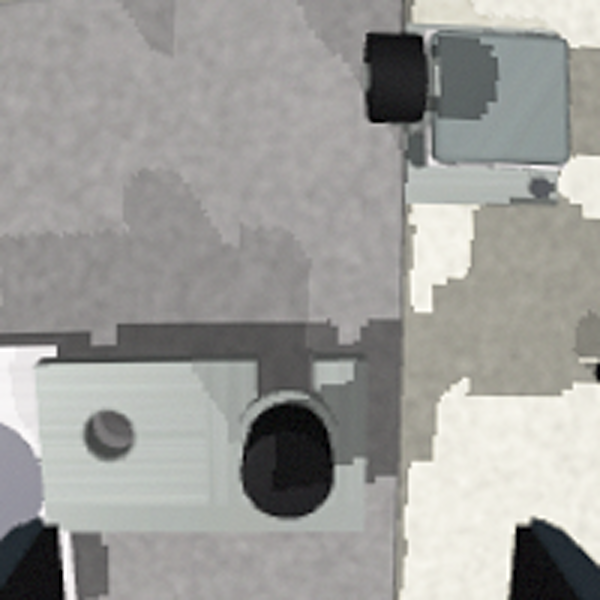

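View pics/g2.png

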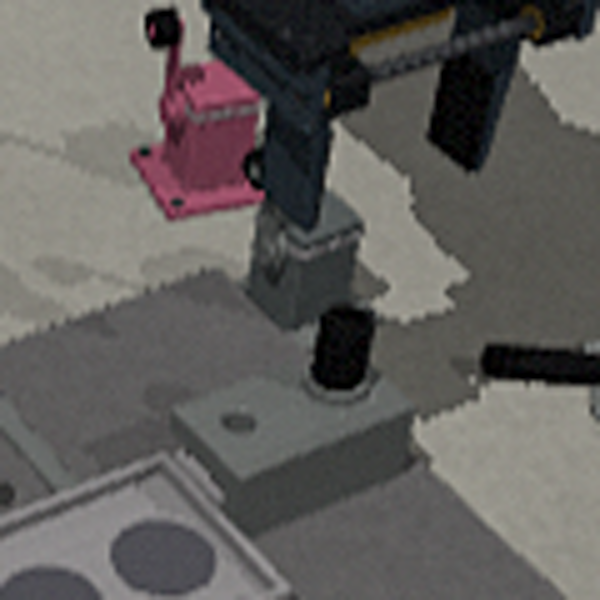

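```bash
python3 - <<'E'
from h import *
p=cap("wrist"); c=lambda x,y:(x/3-.3+220,y/3-.3+50)
print("knob",atz(p,c(287,474),104).round(1),"bore",atz(p,c(109,435),60).round(1))
print("roller",atz(p,c(394,80),118).round(1),"hous",[atz(p,c(*q),75).round(1) for q in[(433,30),(567,37),(566,162),(433,158)]])
plan(551,38,180,-86.5,9)
E
```

```text
knob [584.1 266.  104. ] bore [587.9 205.9  60. ]
roller [472.3 286.6 118. ] hous [array([449.9, 302.1,  75. ]), array([446.6, 344.5,  75. ]), array([486.5, 347. ,  75. ]), array([490. , 304.8,  75. ])]
t=11.0 cur [583.1 265.9 201.5] yaw 3.6 q6 -1.24 -> shift cm [  4.62 -22.54   2.16] roll -1.57 |d| 23.1
[0.51, -2.5, 0.24] -0.174
[1.03, -5.01, 0.48] -0.349
[1.54, -7.51, 0.72] -0.523
[2.05, -10.02, 0.96] -0.698
[2.57, -12.52, 1.2] -0.872
[3.08, -15.03, 1.44] -1.046
[3.59, -17.53, 1.68] -1.221
[4.1, -20.04, 1.92] -1.395
[4.62, -22.54, 2.16] -1.57
```

Request:
move_arm --commands '[0.5,-2.5,0.24,0.175,1,-5,0.5,0.35,1.5,-7.5,0.7,0.525,2,-10,1,0.7,2.6,-12.5,1.2,0.875,3.1,-15,1.4,1.05,3.6,-17.5,1.7,1.22,4.1,-20,1.9,1.4,4.6,-22.5,2.2,1.57,4.6,-22.5,2.2,1.57]'

```text
time_s: 12.25
position: [551.0, 37.5, 179.7]
tool_rot: [0.685, 0.728, -0.0, -0.0]
force: [0.1, -0.2, 0.0]
width: 1.002
```

```bash
python3 - <<'E'
from h import *
for i in range(5): arm.capture("top")
p=cap("wrist"); cv2.imwrite("pics/i.png",p["img"])
plan(551,38,60,-86.5); p=cap("wrist")
for n,q in dict(a=(-30,-7),b=(30,-7),c=(30,7),d=(-30,7)).items():
    y,x=q; a=np.radians(3.5); print(n,proj(p,(551+x*np.cos(a)-y*np.sin(a),38+x*np.sin(a)+y*np.cos(a),75)).round(0))
E
```

```text
t=12.6 cur [551.4  39.2 180. ] yaw -86.3 q6 -0.04 -> shift cm [-0.11 -0.05 12.  ] roll 0.004 |d| 12.0
a [306. 237.]
b [306. 173.]
c [322. 173.]
d [321. 237.]
```

View pics/i.png

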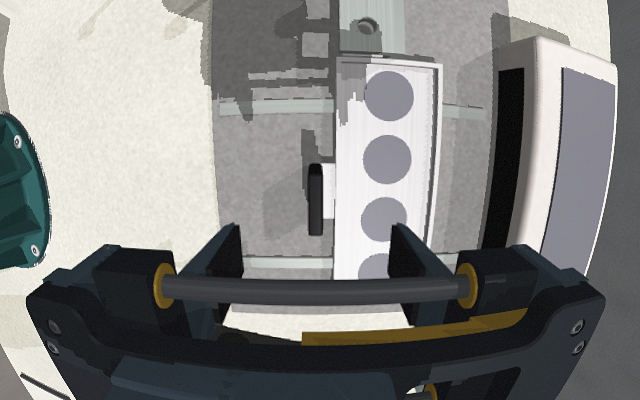

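Request:
move_arm --commands '[0,0.1,4,0,0,0.1,8,0,0,0.1,12,0,0,0.1,12,0,0,0.1,12,0]'

```text
time_s: 13.22
position: [553.1, 38.8, 61.2]
tool_rot: [0.684, 0.729, 0.0, 0.0]
force: [1.3, -0.3, 0.3]
width: 1.002
```

Request:
move_arm --commands '[0,0,0,0,0,0,0,0,0,0,0,0,0,0,0,0,0,0,0,0,0,0,0,0,0,0,0,0,0,0,0,0,0,0,0,0]' --claw 1 --force 15

```text
time_s: 14.35
position: [551.5, 38.5, 59.8]
tool_rot: [0.684, 0.729, -0.001, -0.001]
force: [-5.4, -0.5, 3.5]
width: 0.153
```

```bash
python3 - <<'E'
from h import *
s=arm.state(); print(s["force"],s["width"])
p=cap("scene"); cv2.imwrite("pics/j.png",cv2.resize(p["img"][160:310,240:440],None,fx=4,fy=4,interpolation=cv2.INTER_CUBIC))
a=np.radians(3.5)
x,y,z=s["position"];plan(x-113*np.cos(a),y-113*np.sin(a),z,-86.5,9)
E
```

```text
[-5.44720198 -0.54537231  3.47764515] 0.1528919122670286
t=14.4 cur [551.5  38.5  59.8] yaw -86.4 q6 -0.04 -> shift cm [  0.03 -11.3    0.02] roll 0.002 |d| 11.3
[0.0, -1.26, 0.0] 0.0
[0.01, -2.51, 0.0] 0.001
[0.01, -3.77, 0.01] 0.001
[0.01, -5.02, 0.01] 0.001
[0.01, -6.28, 0.01] 0.001
[0.02, -7.53, 0.01] 0.002
[0.02, -8.79, 0.02] 0.002
[0.02, -10.04, 0.02] 0.002
[0.03, -11.3, 0.02] 0.002
```

View pics/j.png

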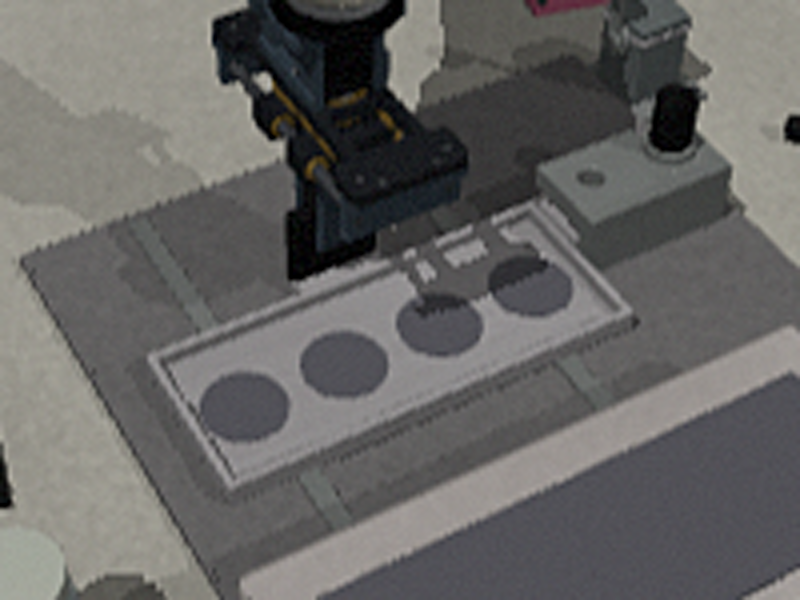

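Request:
move_arm --commands '[0,-1.0,0,0,0,-2.2,0,0,0,-3.6,0,0,0,-5,0,0,0,-6.4,0,0,0,-7.8,0,0,0,-9,0,0,0,-10,0,0,0,-10.7,0,0,0,-10.7,0,0]'

```text
time_s: 15.65
position: [443.8, 31.2, 59.8]
tool_rot: [0.684, 0.729, -0.001, -0.0]
force: [-0.5, -12.3, -4.8]
width: 0.157
```

```bash
python3 - <<'E'
from h import *
for i in range(3): arm.capture("top")
s=arm.state(); print(s["force"],s["width"],s["position"])
p=cap("top"); cv2.imwrite("pics/k.png",cv2.resize(p["img"][130:300,180:460],None,fx=2.8,fy=2.8,interpolation=cv2.INTER_CUBIC))
E
```

```text
[ -0.37652532 -12.84994292  -4.23885501] 0.15525138420449586 [444.12802162  31.23694596  59.82243331]
```

View pics/k.png

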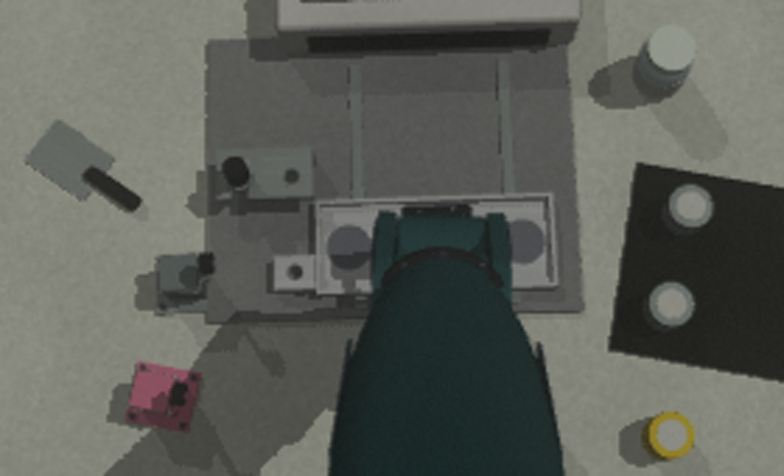

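Request:
move_arm --commands '[0,0,0,0,0,0,0,0,0,0,0,0,0,0,0,0,0,0,0,0,0,0,-3,0,0,0,-8,0,0,0,-12,0,0,0,-12,0]' --claw 0

```text
time_s: 16.98
position: [447.2, 31.9, 182.6]
tool_rot: [0.684, 0.729, 0.002, 0.002]
force: [0.4, 0.1, -0.6]
width: 0.994
```

```bash
python3 - <<'E'
from h import *
for i in range(3): arm.capture("scene")
t=cap("top"); cv2.imwrite("pics/l.png",cv2.resize(t["img"][130:300,180:460],None,fx=2.8,fy=2.8,interpolation=cv2.INTER_CUBIC))
p=cap("scene"); cv2.imwrite("pics/l2.png",cv2.resize(p["img"][110:300,220:470],None,fx=3,fy=3,interpolation=cv2.INTER_CUBIC))
plan(420,283,180,-85.5,5)
E
```

```text
t=17.2 cur [444.8  31.8 178.7] yaw -86.4 q6 -0.04 -> shift cm [25.23 -0.89 -0.12] roll -0.016 |d| 25.2
[5.05, -0.18, -0.02] -0.003
[10.09, -0.36, -0.05] -0.006
[15.14, -0.53, -0.07] -0.009
[20.18, -0.71, -0.1] -0.012
[25.23, -0.89, -0.12] -0.016
```

View pics/l2.png

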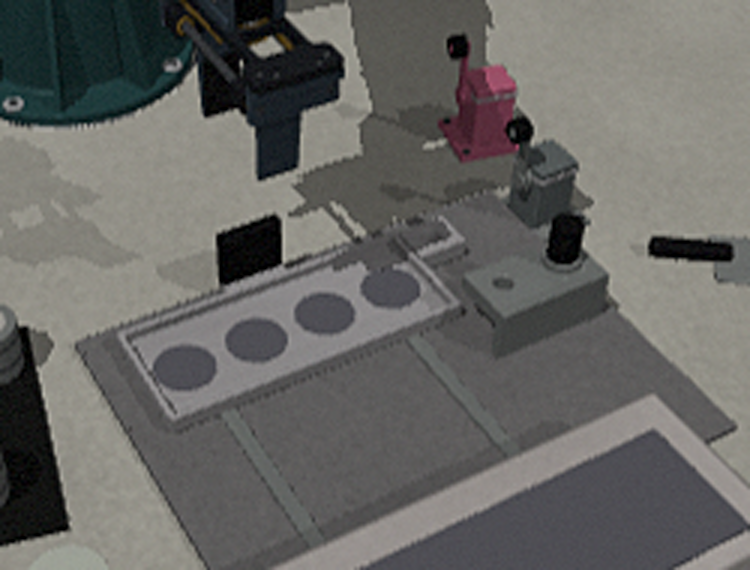

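Request:
move_arm --commands '[5,-0.2,0,0,10,-0.4,0,0,15,-0.5,0,0,20,-0.7,0,-0.01,25.2,-0.9,-0.1,-0.015,25.2,-0.9,-0.1,-0.015,25.2,-0.9,-0.1,-0.015]' --claw 1

```text
time_s: 18.1
position: [420.1, 282.3, 179.9]
tool_rot: [0.679, 0.734, -0.001, -0.0]
force: [-0.4, 0.1, 0.7]
width: 0.264
```

```bash
python3 - <<'E'
from h import *
for i in range(3): arm.capture("top")
p=cap("wrist"); cv2.imwrite("pics/m.png",p["img"])
p=cap("scene"); c=lambda x,y:(x/3-.3+220,y/3-.3+110)
print([atz(p,c(*q),28).round(0).tolist() for q in[(118,335),(165,420),(462,306)]])
plan(420,283,111,-85.5,5)
E
```

```text
[[481.0, -108.0, 28.0], [587.0, -106.0, 28.0], [573.0, 176.0, 28.0]]
t=18.4 cur [420.8 281.9 180.8] yaw -85.6 q6 0.47 -> shift cm [ 0.11 -0.07  6.98] roll -0.002 |d| 7.0
[0.02, -0.01, 1.4] -0.0
[0.05, -0.03, 2.79] -0.001
[0.07, -0.04, 4.19] -0.001
[0.09, -0.06, 5.59] -0.001
[0.11, -0.07, 6.98] -0.002
```

View pics/m.png

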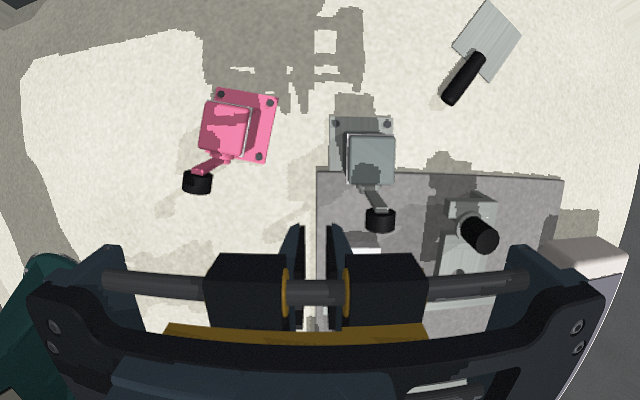

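```bash
python3 - <<'E'
from h import *
p=cap("wrist"); print(proj(p,(472,287,118)).round(0), arm.state()["width"])
E
```

```text
[381. 219.] 0.013962306928954964
```

Request:
move_arm --commands '[0.1,0,3,0,0.1,0,7,0,0.1,0,7,0,0.1,1.5,7,0,0.1,2.5,7,0,0.1,3.5,7,0,0.1,4.5,7,0,0.1,5.4,7,0,0.1,6.2,7,0,0.1,6.2,7,0]'

```text
time_s: 19.65
position: [482.2, 288.2, 110.4]
tool_rot: [0.679, 0.734, -0.001, -0.0]
force: [-4.8, -0.3, 0.5]
width: 0.009
```

```bash
python3 - <<'E'
from h import *
s=arm.state(); print(s["force"],s["position"])
p=cap("scene"); cv2.imwrite("pics/n.png",cv2.resize(p["img"][90:240,320:470],None,fx=4,fy=4,interpolation=cv2.INTER_CUBIC))
E
```

```text
[-4.75109554 -0.30339064  0.54902174] [482.24456623 288.23499618 110.39868129]
```

View pics/n.png

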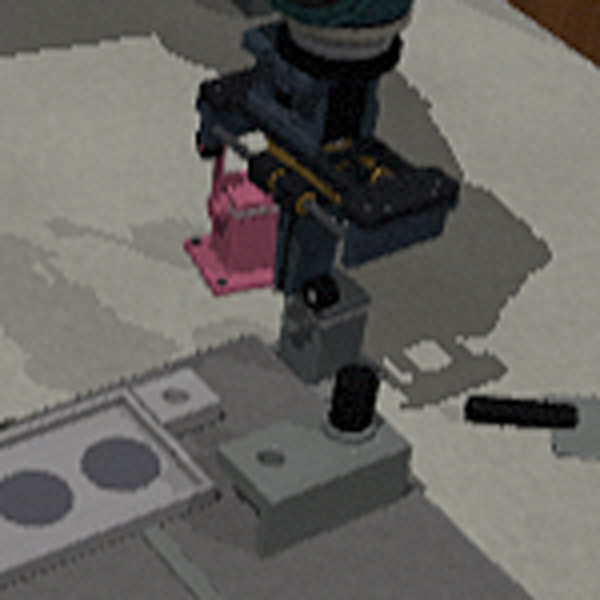

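```bash
python3 - <<'E'
from h import *
p=cap("scene"); print(atz(p,(320/4+320,292/4+90),106).round(0))
E
```

```text
[507. 288. 106.]
```

Request:
move_arm --commands '[0,-1,0,0,0,-2,0,0,0,-3,0,0,0,-4.5,0,0,0,-6,0,0,0,-6,-4,0,0,-6,-9,0,0,-6,-9,0,0,-6,-9,0]'

```text
time_s: 20.88
position: [422.0, 283.8, 200.5]
tool_rot: [0.679, 0.734, -0.0, 0.0]
force: [0.4, -0.7, -0.0]
width: 0.005
```

```bash
python3 - <<'E'
from h import *
for i in range(3): arm.capture("top")
p=cap("wrist"); cv2.imwrite("pics/o.png",p["img"]); print(proj(p,(472,287,118)))
t=cap("top"); s=cap("scene")
for n,P in (("top",t),("scene",s)):
    for d in arm.cut_out(P,"holder1"):
        m=d["mask"]; ys,xs=np.nonzero(m); print(n,np.round(d["position"],1),round(d["score"],2),m.sum(),xs.min(),xs.max(),ys.min(),ys.max(),atz(P,d["position"],27).round(0))
cv2.imwrite("pics/o2.png",cv2.resize(s["img"][110:340,120:420],None,fx=2.6,fy=2.6,interpolation=cv2.INTER_CUBIC))
E
```

```text
[375.01666582 213.35413725]
top [409.3 244.6] 0.62 268 401 419 235 252 [ 437. -207.   27.]
top [424.4 206.9] 0.59 256 416 434 196 213 [ 564. -257.   27.]
top [418.6 282.5] 0.54 271 408 427 277 293 [ 317. -236.   27.]
scene [191.6 191.5] 0.98 461 183 205 183 208 [ 293. -238.   27.]
scene [215.2 222.5] 0.68 508 205 228 211 238 [ 437. -210.   27.]
scene [212.3 267.1] 0.65 615 197 222 252 282 [ 575. -254.   27.]
```

View pics/o.png

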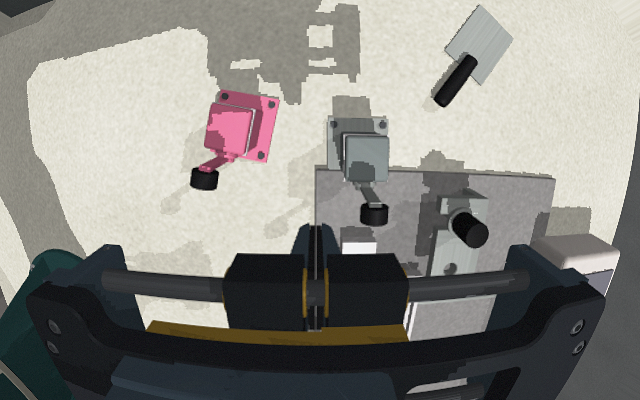

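View pics/o2.png

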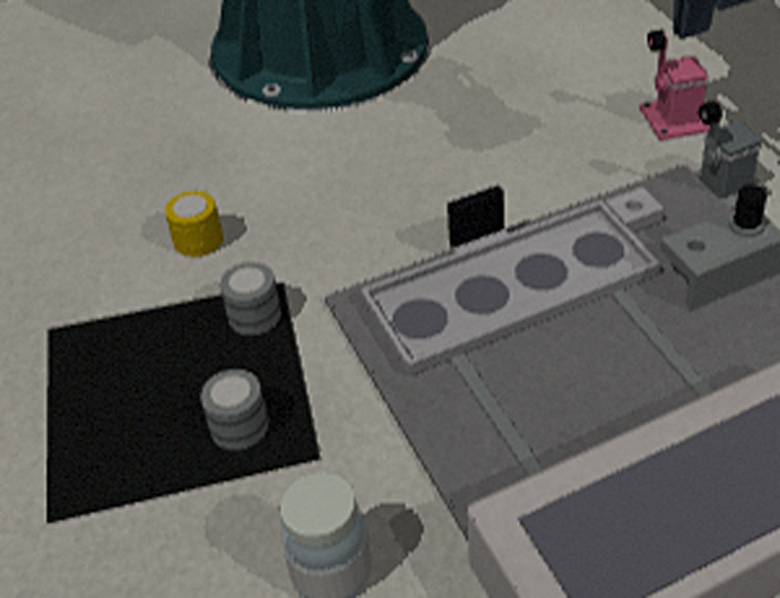

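```bash
python3 - <<'E'
from h import *
plan(490,40,200,-40,5); plan(437,-208,200,3.5)
E
```

```text
t=21.3 cur [422.4 283.8 200.4] yaw -85.5 q6 0.47 -> shift cm [-24.83   4.84   0.05] roll -0.795 |d| 25.3
[-4.97, 0.97, 0.01] -0.159
[-9.93, 1.94, 0.02] -0.318
[-14.9, 2.9, 0.03] -0.477
[-19.87, 3.87, 0.04] -0.636
[-24.83, 4.84, 0.05] -0.795
t=21.3 cur [422.4 283.8 200.4] yaw -85.5 q6 0.47 -> shift cm [-49.14  -2.38   0.06] roll -1.554 |d| 49.2
```

Request:
move_arm --commands '[-5,1.5,0,-0.16,-10,3,0,-0.32,-15,4.2,0,-0.48,-20,4.8,0,-0.63,-24.8,4.8,0,-0.79,-29.7,4.2,0,-0.95,-34.6,3,0,-1.1,-39.5,1,0,-1.26,-44.4,-0.8,0,-1.4,-49.1,-2.4,0,-1.55]' --claw 0

```text
time_s: 22.52
position: [436.2, -209.1, 200.9]
tool_rot: [-0.031, 1.0, -0.0, 0.0]
force: [2.0, 0.1, 0.9]
width: 0.999
```

```bash
python3 - <<'E'
from h import *
for i in range(5): arm.capture("top")
p=cap("wrist"); cv2.imwrite("pics/p.png",p["img"])
for d in arm.cut_out(p,"holder1"):
    m=d["mask"]; print(np.round(d["position"],1),round(d["score"],2),m.sum(),atz(p,d["position"],27).round(1))
plan(437,-208,35,3.5)
for X in [(437,-208,52),(572,-256,52)]: print(proj(p,X).round(1))
E
```

```text
[294.9  67.5] 0.74 2118 [ 309.  -235.4   27. ]
[271.1 275.5] 0.67 830 [ 553.4 -255.4   27. ]
[499.8 229.8] 0.56 7321 [480.5  39.6  27. ]
t=22.9 cur [ 437.1 -206.6  200.8] yaw 3.3 q6 -2.12 -> shift cm [ 1.000e-02 -1.500e-01  1.658e+01] roll -0.004 |d| 16.6
[314.3 191.6]
[268.2 299. ]
```

View pics/p.png

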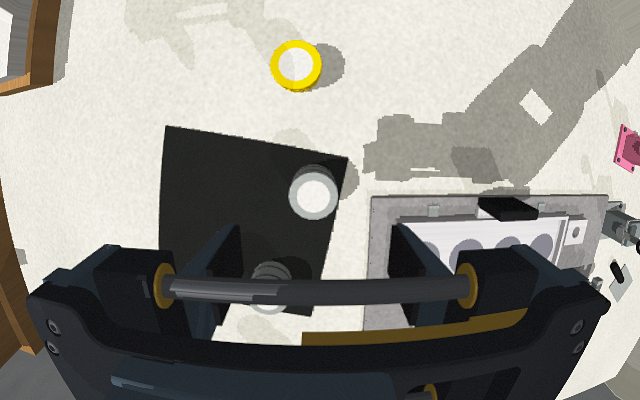

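```bash
python3 - <<'E'
from h import *
p=cap("wrist"); x=atz(p,(313.3,196.5),52); print(x.round(1)); plan(x[0],x[1],35,3.5)
E
```

```text
[ 442.5 -208.1   52. ]
t=22.9 cur [ 437.1 -206.5  200.8] yaw 3.3 q6 -2.12 -> shift cm [-0.53 -0.19 16.58] roll -0.004 |d| 16.6
```

Request:
move_arm --commands '[-0.4,-0.15,4,0,-0.4,-0.15,8,0,-0.4,-0.15,12,0,-0.4,-0.15,15,0,-0.4,-0.15,16.5,0,-0.4,-0.15,16.5,0,-0.4,-0.15,16.5,0]' --claw 0

```text
time_s: 23.8
position: [441.7, -208.9, 36.9]
tool_rot: [-0.029, 1.0, -0.0, 0.001]
force: [0.2, -0.3, -0.1]
width: 0.998
```

Request:
move_arm --commands '[0,0,0,0,0,0,0,0,0,0,0,0,0,0,0,0,0,0,0,0,0,0,0,0,0,0,0,0,0,0,0,0]' --claw 1 --force 25

```text
time_s: 24.8
position: [441.0, -208.8, 36.0]
tool_rot: [-0.029, 1.0, -0.0, 0.0]
force: [-1.0, -0.2, 5.3]
width: 0.565
```

```bash
python3 - <<'E'
from h import *
s=arm.state(); print(s["force"],s["width"]*91,s["position"])
a=np.radians(3.6); ty=-80; X=np.array([521.5,36])+ty*np.array([-np.sin(a),np.cos(a)]); print(X)
plan(X[0],X[1],100,3.6)
E
```

```text
[-0.97482674 -0.18908713  5.30932742] 51.38432423435914 [ 441.02183016 -208.79549517   36.00226633]
[526.52324156 -43.84213827]
t=24.8 cur [ 441.  -208.8   36. ] yaw 3.3 q6 -2.12 -> shift cm [-9.48 15.98 -6.4 ] roll -0.006 |d| 19.7
```

Request:
move_arm --commands '[0,0,-2,0,0,0,-5,0,0,0,-8,0,-2,3,-8,0,-4,7,-8,0,-6,11,-8,0,-8,14,-8,0,-9.5,16,-8,0,-9.5,16,-8,0,-9.5,16,-8,0]'

```text
time_s: 26.05
position: [526.0, -43.8, 115.5]
tool_rot: [-0.029, 1.0, 0.0, -0.0]
force: [0.3, -0.5, -2.7]
width: 0.566
```

```bash
python3 - <<'E'
from h import *
for i in range(4): arm.capture("top")
s=arm.state(); print(s["force"],s["width"]*91)
plan(526.5,-43.8,53,3.6)
p=cap("scene"); cv2.imwrite("pics/q.png",cv2.resize(p["img"][150:300,180:400],None,fx=3.5,fy=3.5,interpolation=cv2.INTER_CUBIC))
E
```

```text
[ 0.31063835  0.05093103 -2.44923361] 51.41280517692976
t=26.2 cur [526.3 -44.1 115.9] yaw 3.2 q6 -1.75 -> shift cm [-0.03  0.03  6.29] roll -0.006 |d| 6.3
```

View pics/q.png

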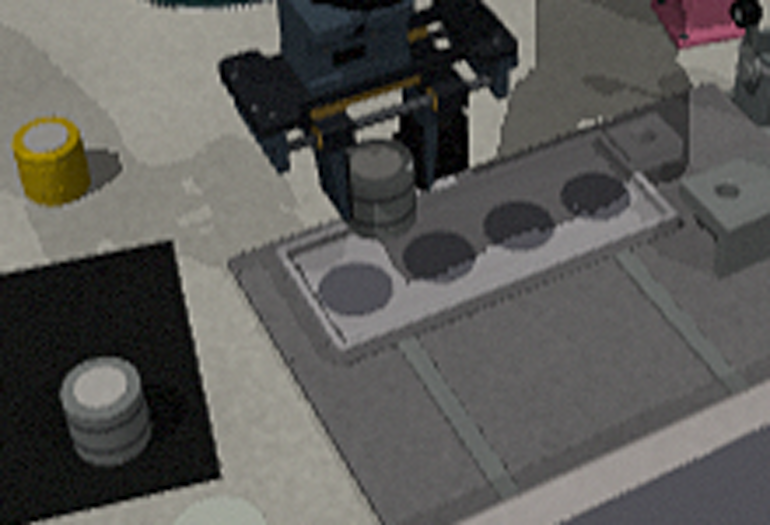

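Request:
move_arm --commands '[0,0,2,0,0,0,4,0,0,0,5.2,0,0,0,5.8,0,0,0,6.1,0,0,0,6.4,0,0,0,6.4,0,0,0,6.4,0]'

```text
time_s: 27.3
position: [526.8, -43.6, 52.1]
tool_rot: [-0.029, 1.0, -0.0, 0.0]
force: [0.2, 0.3, -2.7]
width: 0.561
```

Request:
move_arm --commands '[0,0,0,0,0,0,0,0,0,0,0,0,0,0,0,0,0,0,0,0,0,0,-3,0,0,0,-7,0,0,0,-12,0,0,0,-15,0,0,0,-15,0]' --claw 0

```text
time_s: 28.55
position: [528.0, -43.7, 204.3]
tool_rot: [-0.029, 1.0, -0.0, 0.002]
force: [0.6, -0.1, -0.6]
width: 1.003
```

```bash
python3 - <<'E'
from h import *
for i in range(4): arm.capture("top")
plan(572,-256,200,3.5)
p=cap("wrist"); cv2.imwrite("pics/r.png",p["img"])
p=cap("scene"); cv2.imwrite("pics/r2.png",cv2.resize(p["img"][150:300,180:400],None,fx=3.5,fy=3.5,interpolation=cv2.INTER_CUBIC))
E
```

```text
t=28.8 cur [526.  -43.5 200.8] yaw 3.3 q6 -1.75 -> shift cm [ -3.38 -21.48   0.06] roll -0.004 |d| 21.7
```

View pics/r.png

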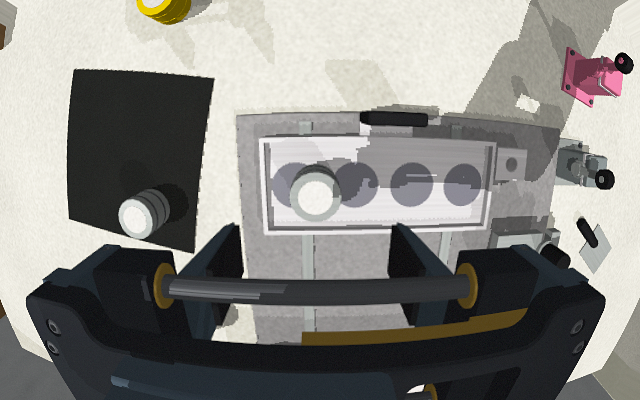

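View pics/r2.png

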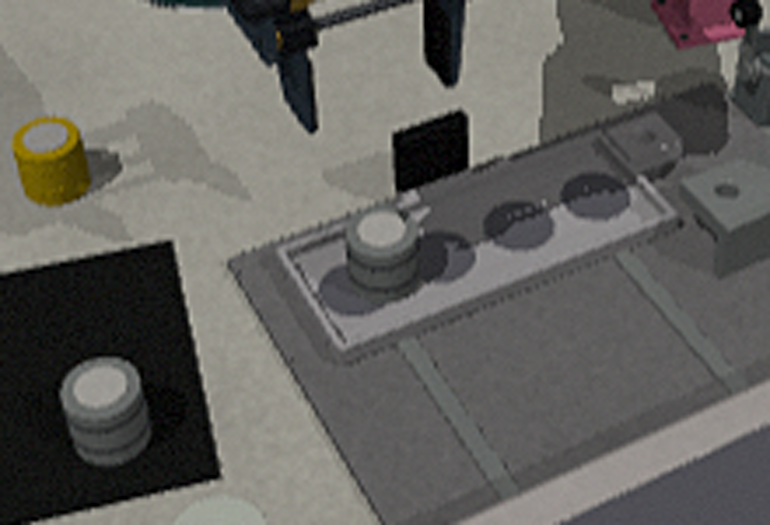

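Request:
move_arm --commands '[-0.7,-4.3,0,0,-1.4,-8.6,0,0,-2,-12.9,0,0,-2.7,-17.2,0,0,-3.4,-21.5,0,0,-3.4,-21.5,0,0,-3.4,-21.5,0,0]'

```text
time_s: 29.72
position: [572.4, -255.8, 201.0]
tool_rot: [-0.028, 1.0, 0.0, -0.001]
force: [-0.4, 0.5, 0.4]
width: 1.002
```

```bash
python3 - <<'E'
from h import *
for i in range(3): arm.capture("top")
p=cap("wrist"); cv2.imwrite("pics/s.png",cv2.resize(p["img"][120:280,220:420],None,fx=3,fy=3,interpolation=cv2.INTER_CUBIC))
for d in arm.cut_out(p,"holder1"):
    m=d["mask"]; print(np.round(d["position"],1),round(d["score"],2),m.sum())
plan(572,-256,35,3.5); print(proj(p,(572,-256,52)))
E
```

```text
[498.5 165.3] 0.8 2046
[315.3 184.7] 0.72 2046
t=30.0 cur [ 572.9 -255.5  202. ] yaw 3.3 q6 -2.09 -> shift cm [ 0.09 -0.05 16.7 ] roll -0.003 |d| 16.7
[314.41718401 190.62420024]
```

View pics/s.png

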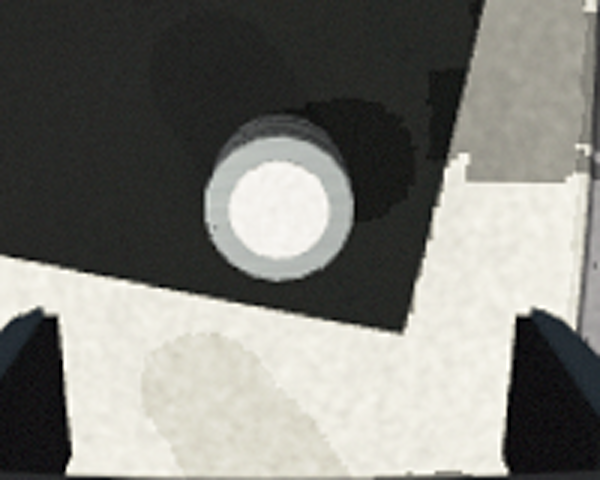

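Request:
move_arm --commands '[0.05,-0.15,4,0,0.05,-0.15,8,0,0.05,-0.15,12,0,0.05,-0.15,15,0,0.05,-0.15,16.6,0,0.05,-0.15,16.6,0,0.05,-0.15,16.6,0]' --claw 0

```text
time_s: 30.85
position: [573.3, -258.1, 37.2]
tool_rot: [-0.029, 1.0, -0.0, 0.001]
force: [0.5, 0.2, 0.9]
width: 0.998
```

Request:
move_arm --commands '[0,0,0,0,0,0,0,0,0,0,0,0,0,0,0,0,0,0,0,0,0,0,0,0,0,0,0,0,0,0,0,0]' --claw 1 --force 25

```text
time_s: 31.85
position: [572.5, -257.8, 36.0]
tool_rot: [-0.029, 1.0, -0.0, -0.0]
force: [-1.0, 0.7, 2.9]
width: 0.566
```

```bash
python3 - <<'E'
from h import *
s=arm.state(); print(s["force"],s["width"]*91,s["position"])
a=np.radians(3.6); ty=40; X=np.array([521.5,36])+ty*np.array([-np.sin(a),np.cos(a)]); print(X)
plan(X[0],X[1],150,3.6,6)
E
```

```text
[-0.96644806  0.69151452  2.93444432] 51.464569016261684 [ 572.51043781 -257.82411532   35.98989999]
[518.98837922  75.92106914]
t=31.9 cur [ 572.5 -257.8   36. ] yaw 3.3 q6 -2.09 -> shift cm [  3.44  33.63 -11.4 ] roll -0.006 |d| 35.7
[0.57, 5.6, -1.9] -0.001
[1.15, 11.21, -3.8] -0.002
[1.72, 16.81, -5.7] -0.003
[2.29, 22.42, -7.6] -0.004
[2.86, 28.02, -9.5] -0.005
[3.44, 33.63, -11.4] -0.006
```

Request:
move_arm --commands '[0,0,-3,0,0,0,-7,0,0,0,-11.4,0,0.5,5,-11.4,0,1,11,-11.4,0,1.7,17,-11.4,0,2.3,23,-11.4,0,2.9,29,-11.4,0,3.4,33.6,-11.4,0,3.4,33.6,-11.4,0]'

```text
time_s: 33.1
position: [518.4, 78.1, 149.7]
tool_rot: [-0.03, 1.0, 0.0, -0.0]
force: [0.9, -0.5, -2.8]
width: 0.563
```

```bash
python3 - <<'E'
from h import *
for i in range(4): arm.capture("top")
s=arm.state(); print(s["force"],s["width"]*91)
plan(519,76,52,3.6)
E
```

```text
[ 0.22735939  0.133456   -3.18798854] 51.16938630383878
t=33.3 cur [519.4  75.  149.8] yaw 3.2 q6 -1.53 -> shift cm [0.03 0.1  9.78] roll -0.006 |d| 9.8
```

Request:
move_arm --commands '[0,0,3,0,0,0,6,0,0,0,8.4,0,0,0,9.2,0,0,0,9.5,0,0,0,9.8,0,0,0,9.8,0,0,0,9.8,0]'

```text
time_s: 34.3
position: [519.6, 75.8, 52.4]
tool_rot: [-0.029, 1.0, 0.0, 0.0]
force: [0.1, 0.3, -2.7]
width: 0.564
```

Request:
move_arm --commands '[0,0,0,0,0,0,0,0,0,0,0,0,0,0,0,0,0,0,0,0,0,0,-3,0,0,0,-7,0,0,0,-12,0,0,0,-15,0,0,0,-15,0]' --claw 0

```text
time_s: 35.55
position: [520.6, 75.8, 204.2]
tool_rot: [-0.029, 1.0, 0.0, 0.002]
force: [0.4, 0.1, -0.6]
width: 0.998
```

```bash
python3 - <<'E'
from h import *
for i in range(4): arm.capture("top")
p=cap("wrist"); cv2.imwrite("pics/t.png",p["img"])
p=cap("scene"); cv2.imwrite("pics/t2.png",cv2.resize(p["img"][110:340,120:420],None,fx=2.6,fy=2.6,interpolation=cv2.INTER_CUBIC))
plan(519,76,52,3.6)
E
```

```text
t=35.9 cur [518.8  75.6 200.8] yaw 3.3 q6 -1.53 -> shift cm [-0.05  0.04 14.88] roll -0.006 |d| 14.9
```

View pics/t.png

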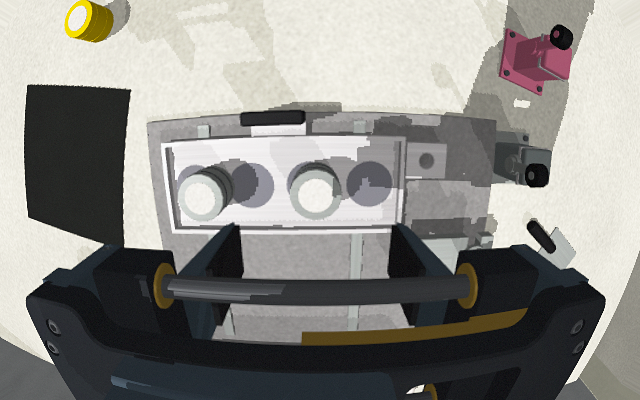

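View pics/t2.png

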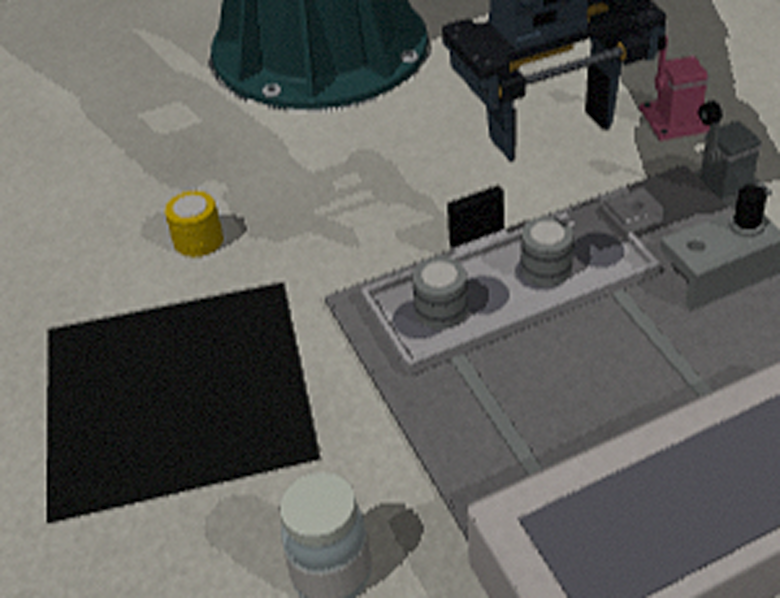

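```bash
python3 - <<'E'
from h import *
plan(445,11.5,200,-86.2,9)
E
```

```text
t=35.9 cur [518.8  75.6 200.8] yaw 3.3 q6 -1.53 -> shift cm [ 7.73 -5.98  0.1 ] roll 1.562 |d| 9.8
[0.86, -0.66, 0.01] 0.174
[1.72, -1.33, 0.02] 0.347
[2.58, -1.99, 0.03] 0.521
[3.44, -2.66, 0.04] 0.694
[4.3, -3.32, 0.05] 0.868
[5.16, -3.99, 0.07] 1.041
[6.01, -4.65, 0.08] 1.215
[6.87, -5.32, 0.09] 1.388
[7.73, -5.98, 0.1] 1.562
```

Request:
move_arm --commands '[0.9,-0.7,0,0.175,1.7,-1.3,0,0.35,2.6,-2,0,0.52,3.4,-2.7,0,0.695,4.3,-3.3,0,0.87,5.2,-4,0,1.04,6,-4.7,0,1.215,6.9,-5.3,0,1.39,7.7,-6,0,1.562,7.7,-6,0,1.562]' --claw 0.5

```text
time_s: 37.1
position: [445.4, 11.2, 201.4]
tool_rot: [0.683, 0.73, -0.0, -0.0]
force: [0.3, -0.3, 0.4]
width: 0.497
```

```bash
python3 - <<'E'
from h import *
for i in range(5): arm.capture("top")
p=cap("wrist"); cv2.imwrite("pics/u.png",p["img"])
plan(445,11.5,62,-86.2); print(proj(p,(444.5,31.3,75)),proj(p,(442.6,61,75)),arm.state()["width"])
E
```

```text
t=37.4 cur [446.1  11.6 201.8] yaw -86.1 q6 -0.09 -> shift cm [-1.000e-02 -1.100e-01  1.398e+01] roll 0.002 |d| 14.0
[314.11856407 177.90375318] [314.23802754 146.50800112] 0.49943171890736715
```

View pics/u.png

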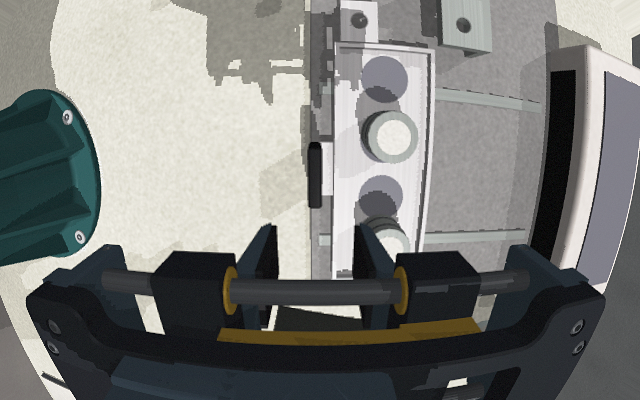

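Request:
move_arm --commands '[0,0,4,0,0,0,8,0,0,0,11,0,0,0,14,0,0,0,14,0,0,0,14,0]'

```text
time_s: 38.15
position: [446.5, 11.5, 62.7]
tool_rot: [0.683, 0.73, 0.0, 0.0]
force: [-0.5, -0.3, -0.0]
width: 0.501
```

Request:
move_arm --commands '[0,0,0,0,0,0,0,0,0,0,0,0,0,0,0,0,0,0,0,0,0,0,0,0]' --claw 1 --force 15

```text
time_s: 38.9
position: [446.1, 11.4, 62.2]
tool_rot: [0.683, 0.73, 0.0, 0.0]
force: [-1.4, 0.2, 7.0]
width: 0.151
```

```bash
python3 - <<'E'
from h import *
s=arm.state(); print(s["force"],s["width"]*91,s["position"])
p=cap("scene"); cv2.imwrite("pics/v.png",cv2.resize(p["img"][140:290,230:430],None,fx=4,fy=4,interpolation=cv2.INTER_CUBIC))
E
```

```text
[-1.37142476  0.21118653  6.97271159] 13.719944196897195 [446.10831105  11.40211275  62.18603662]
```

View pics/v.png

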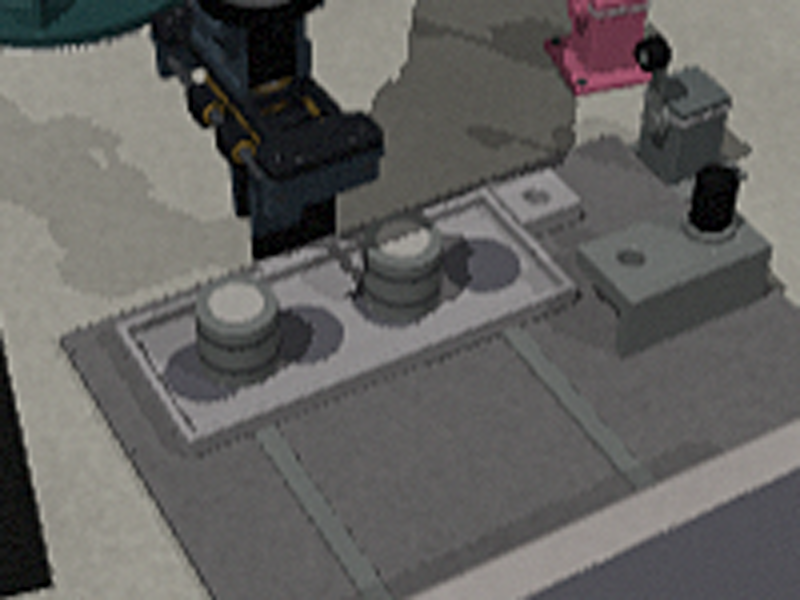

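Request:
move_arm --commands '[0,0.3,0,0,0,0.9,0,0,0,1.7,0,0,0,2.6,0,0,0,3.5,0,0,0,4.4,0,0,0,5.2,0,0,0,5.8,0,0,0,6.1,0,0,0,6.1,0,0]'

```text
time_s: 40.2
position: [507.3, 15.6, 62.2]
tool_rot: [0.683, 0.73, 0.0, 0.0]
force: [1.3, 4.2, 5.5]
width: 0.152
```

Request:
move_arm --commands '[0,0.3,0,0,0,0.9,0,0,0,1.7,0,0,0,2.5,0,0,0,3.2,0,0,0,3.8,0,0,0,4.2,0,0,0,4.5,0,0,0,4.6,0,0,0,4.6,0,0]'

```text
time_s: 41.45
position: [552.8, 18.7, 62.2]
tool_rot: [0.683, 0.73, 0.0, 0.0]
force: [-0.1, 5.2, 6.6]
width: 0.151
```

```bash
python3 - <<'E'
from h import *
for i in range(4): arm.capture("top")
s=arm.state(); print(s["force"],s["width"]*91,s["position"])
p=cap("scene"); cv2.imwrite("pics/w.png",cv2.resize(p["img"][140:340,230:430],None,fx=3,fy=3,interpolation=cv2.INTER_CUBIC))
E
```

```text
[-0.07576728  4.02384701  5.62714737] 14.045194295501606 [552.8555509   18.7141809   62.21711859]
```

View pics/w.png

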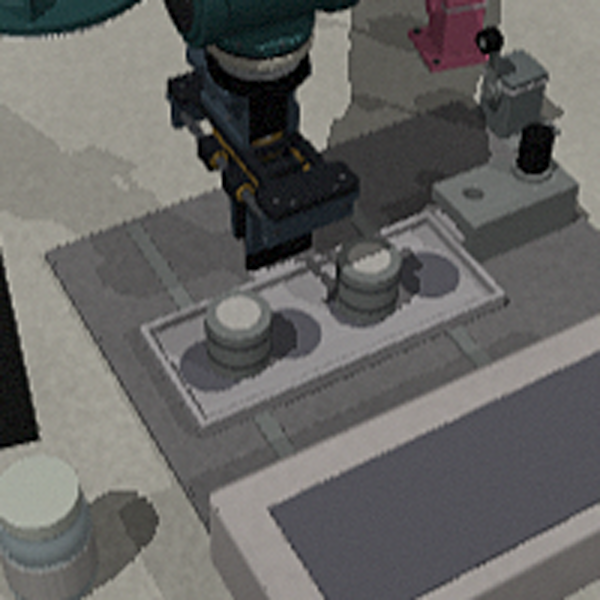

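Request:
move_arm --commands '[0,0.1,0,0,0,0.2,0,0,0,0.3,0,0,0,0.3,0,0]'

```text
time_s: 42.2
position: [552.9, 18.6, 61.6]
tool_rot: [0.683, 0.73, -0.002, -0.002]
force: [-17.0, 0.9, 21.4]
width: 0.15
```

Request:
move_arm --commands '[0,-0.25,0,0,0,-0.25,0,0,0,-0.25,0,0]'

```text
time_s: 42.58
position: [552.9, 18.6, 61.7]
tool_rot: [0.683, 0.73, -0.0, -0.0]
force: [-2.2, 2.3, -0.9]
width: 0.15
```

Request:
move_arm --commands '[0,0,0,0,0,0,0,0,0,0,0,0,0,0,0,0,0,0,-2,0,0,0,-5,0,0,0,-9,0,0,0,-12,0,0,0,-12,0,0,0,-12,0]' --claw 0.5

```text
time_s: 43.82
position: [552.9, 18.5, 182.2]
tool_rot: [0.683, 0.73, 0.0, 0.0]
force: [0.1, 0.3, -0.4]
width: 0.502
```

```bash
python3 - <<'E'
from h import *
for i in range(4): arm.capture("top")
t=cap("top"); cv2.imwrite("pics/x.png",cv2.resize(t["img"][130:300,180:460],None,fx=2.8,fy=2.8,interpolation=cv2.INTER_CUBIC))
p=cap("scene"); cv2.imwrite("pics/x2.png",cv2.resize(p["img"][140:340,230:430],None,fx=3,fy=3,interpolation=cv2.INTER_CUBIC))
plan(420,283,180,-85.5,6)
E
```

```text
t=44.1 cur [552.9  18.5 181.3] yaw -86.2 q6 -0.07 -> shift cm [ 27.27 -11.51   0.15] roll -0.013 |d| 29.6
[4.54, -1.92, 0.02] -0.002
[9.09, -3.84, 0.05] -0.004
[13.63, -5.76, 0.07] -0.006
[18.18, -7.68, 0.1] -0.008
[22.72, -9.59, 0.12] -0.01
[27.27, -11.51, 0.15] -0.013
```

View pics/x2.png

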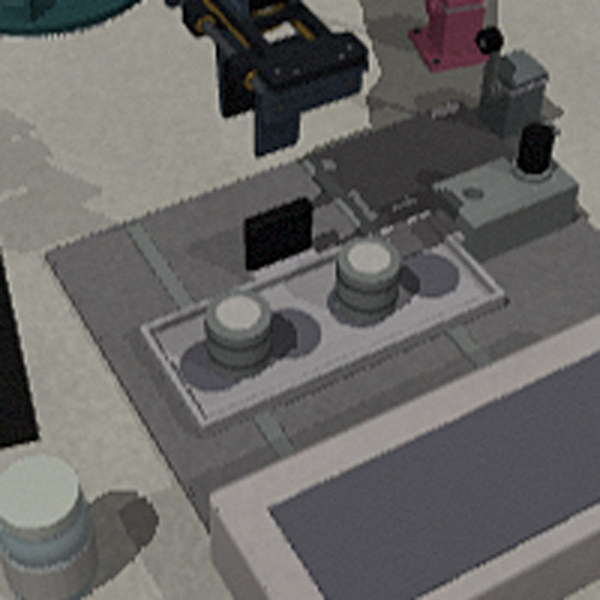

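View pics/x.png

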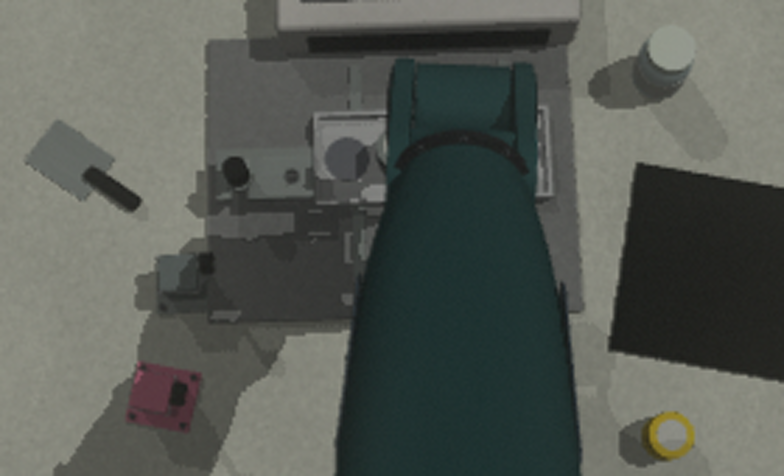

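Request:
move_arm --commands '[4.5,-1.9,0,0,9.1,-3.8,0,0,13.6,-5.8,0,0,18.2,-7.7,0,-0.01,22.7,-9.6,0,-0.01,27.2,-11.5,0.1,-0.013,27.2,-11.5,0.1,-0.013,27.2,-11.5,0.1,-0.013,27.2,-11.5,0.1,-0.013]' --claw 1

```text
time_s: 45.25
position: [420.9, 281.5, 180.8]
tool_rot: [0.679, 0.734, -0.0, 0.0]
force: [0.4, -0.1, -0.9]
width: 0.005
```

```bash
python3 - <<'E'
from h import *
for i in range(3): arm.capture("top")
plan(420,283,111,-85.5); print(arm.state()["width"])
E
```

```text
t=45.4 cur [420.9 281.6 180.9] yaw -85.5 q6 0.47 -> shift cm [ 0.14 -0.08  6.99] roll -0.001 |d| 7.0
0.006515210814619644
```

Request:
move_arm --commands '[0.1,0,3,0,0.1,0,7,0,0.1,0,7,0,0.1,1.5,7,0,0.1,2.5,7,0,0.1,3.5,7,0,0.1,4.5,7,0,0.1,5.4,7,0,0.1,6.2,7,0,0.1,6.2,7,0]'

```text
time_s: 46.65
position: [482.0, 287.9, 110.4]
tool_rot: [0.679, 0.734, -0.001, -0.0]
force: [-4.7, -0.7, 0.0]
width: 0.003
```

```bash
python3 - <<'E'
from h import *
s=arm.state(); print(s["force"],s["position"])
p=cap("scene"); cv2.imwrite("pics/y.png",cv2.resize(p["img"][90:240,320:470],None,fx=4,fy=4,interpolation=cv2.INTER_CUBIC))
E
```

```text
[-4.74224822e+00 -6.62082312e-01  2.03507451e-03] [482.04687694 287.87826971 110.40818459]
```

View pics/y.png

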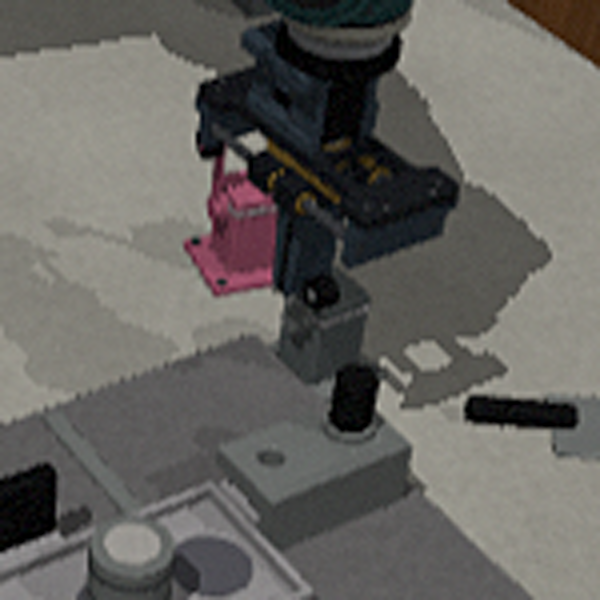

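Request:
move_arm --commands '[0,-1,0,0,0,-2,0,0,0,-3,0,0,0,-4.5,0,0,0,-6,0,0,0,-6,-4,0,0,-6,-9,0,0,-6,-9,0,0,-6,-9,0]'

```text
time_s: 47.82
position: [421.8, 283.3, 200.5]
tool_rot: [0.679, 0.735, -0.0, 0.0]
force: [-1.1, 1.2, -1.0]
width: 0.009
```

```bash
python3 - <<'E'
from h import *
for i in range(3): arm.capture("wrist")
p=cap("wrist"); cv2.imwrite("pics/z3.png",p["img"]); print("roller expected",proj(p,(472,287,118)).round(0))
t=cap("top"); cv2.imwrite("pics/z.png",cv2.resize(t["img"][130:300,180:460],None,fx=2.8,fy=2.8,interpolation=cv2.INTER_CUBIC))
p=cap("scene"); cv2.imwrite("pics/z2.png",cv2.resize(p["img"][110:340,220:470],None,fx=2.6,fy=2.6,interpolation=cv2.INTER_CUBIC))
q=lambda x,y:(x/3-.3+230,y/3-.3+140)
print([atz(p,q(*v),28).round(0).tolist() for v in[(142,328),(207,427),(506,302)]])
E
```

```text
roller expected [375. 213.]
[[587.0, -100.0, 28.0], [698.0, -91.0, 28.0], [686.0, 180.0, 28.0]]
```

View pics/z.png

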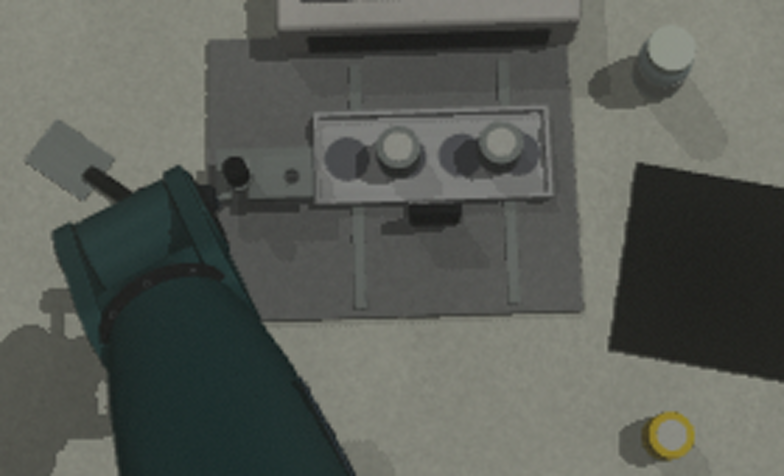

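View pics/z2.png

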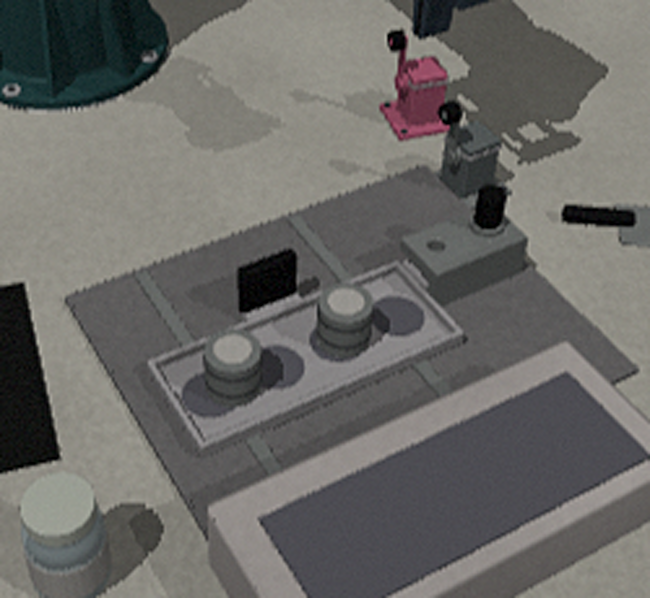

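View pics/z3.png

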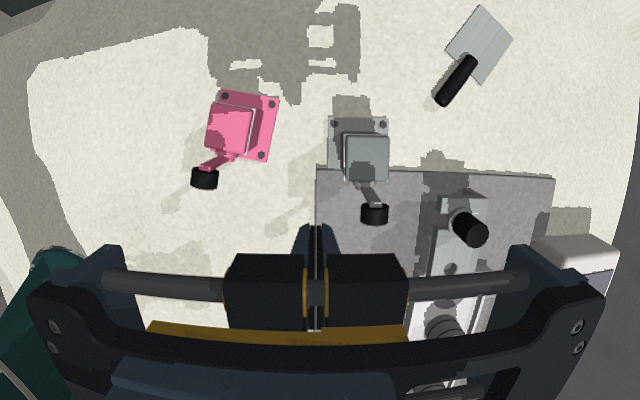

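```bash
python3 -c "
from cell import arm
print(arm.hand_in(), arm.state()['time_s'])"
```

```text
the job is handed in; nothing more can be done
the job is handed in; nothing more can be done
```

I carried out every step in order and handed the job in shortly after 48 s on the robot's clock. The simulator gives no verdict, so the results below are my own checks from the pictures and force readings.

- **Pin:** I drew it from the bore and parked it in the side notch. In the last pictures it stands upright with its collar on the bracket. Its axis measured within about 1 mm of the notch point after I let go.
- **Carriage:** I pulled it out about 107 mm by the handle. With the holders aboard I pushed it back until the stop gave 17 N. In the last top view its rim lies on the same pixels as at the start.
- **Limit switch:** I pushed the grey switch, not the pink look-alike, once with the carriage out and once with it home. The roller went about 36 mm over (about 0.6 rad, 4.7 N) each time. After each push it was back at its upright pixel position.
- **Holders:** Only two steel holders were present, and I left the yellow look-alike alone. One of the two had been knocked about 3 cm aside before I reached it, so I measured it again. Both stand upright inside the rim, at about -80 and +40 mm along the tray's length.
- **Jar and spatula:** Both appear where they were, in the last pictures. The gripper ended about 7 cm above the switch's roller, touching nothing.

No check failed. While pulling the carriage out I read about 13 N sideways on the handle, from a small angle error. The drawer still slid freely.

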